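# Weigh a praline order and pack it in its case

### The job

Lay every praline box on the bench right way up in the tray of the spring scale, then lift the whole load by the scale's grip bar until the tray hangs clear of the bench (by a good two centimetres), keep it hanging level and still for about two seconds so the weight can be read, and set the tray back down flat on the bench. Then move all the boxes into the open case, side by side in one layer and right way up, and lower the lid fully closed without slamming it. Leave the other things on the bench where they are.

Things in the scene. Friction and masses are not known exactly. Their poses are not given: they have to be found in the camera images.
- box_brown: dark brown praline gift box with a copper ribbon band, 76 x 46 x 46 mm, about 0.1 to 0.17 kg, rigid; origin at the centre of its underside, x along its 76 mm length, z up. May be absent from an order. If present, it starts flat on the bench at the robot's right (-y side).
- box_cream: cream praline gift box with a dark wood-brown ribbon band, 76 x 46 x 46 mm, about 0.1 to 0.17 kg, rigid; origin at the centre of its underside, x along its 76 mm length, z up. May be absent from an order. If present, it starts flat on the bench at the robot's right (-y side).
- box_teal: teal praline gift box with a white ribbon band, 76 x 46 x 46 mm, about 0.1 to 0.17 kg, rigid; origin at the centre of its underside, x along its 76 mm length, z up. May be absent from an order. If present, it starts flat on the bench at the robot's right (-y side).
- box_red: dark red praline gift box with a brass ribbon band, 76 x 46 x 46 mm, about 0.1 to 0.17 kg, rigid; origin at the centre of its underside, x along its 76 mm length, z up. May be absent from an order. If present, it starts flat on the bench at the robot's right (-y side).
- tray: loose aluminium weighing tray, 260 mm (its x) by 150 mm (its y), floor 6 mm thick, lip 6 mm above the floor and 4 mm wide all round; 0.4 kg empty. A white spring-scale housing, 24 (x) by 40 (y) mm, stands in its middle up to z = 140 mm; boxes fit two abreast in each half (centres at x = +-82, y = +-44 mm, length along x). Origin: centre of the underside, z up. Starts on the bench.
- scale_grip (a joint): extension of the scale's spring (m): 0 at rest, grows as the grip bar is pulled up out of the housing along the tray's z, 200 N/m (about 17 mm with the empty tray hanging, 25 to 45 mm with a load), stop at 70 mm. A red pointer shows it.
- grip_bar (a point): centre of the scale's black grip bar: 90 mm along the tray's y, 22 mm thick along the tray's x, 30 mm high; at rest 183 mm above the tray's underside. The whole tray hangs from this bar.
- case: fixed, open wooden order case, outside 206 mm along its x, 200 mm along its y, 60 mm high, walls and floor 5 mm; origin at the centre of the underside. Teal lid hinged on the rim at its +x side (away from the robot). Holds four boxes in one layer (two by two, length along x; centres at x = -48 and 36, y = +-44 mm). Tray and case stand side by side in either order.
- case_lid (a joint): lid angle (rad): 0 closed flat on the rim, about 1.57 upright; starts upright, about 1.45 to 1.65; stop at 1.75. Stiff hinge (0.2 N m friction): the lid stays where it is left, and can be pushed over from behind or drawn by its tab.
- lid_hinge (a point): middle of the lid's hinge line, on the case's +x rim, 60 mm above the bench. The lid is 206 mm deep from here and 8 mm thick; its inner face (underside when closed) passes through this point. Its axes turn with the lid: x points from the free edge to the hinge, z out of the outer (top when closed) face, y along the hinge line.
- lid_tab (a point): middle of the brass tab on the lid's free edge, 218 mm from the hinge; tab 70 mm wide along the hinge direction, 12 mm thick, stands 22 mm out beyond the lid's edge
- mould: bystander: clear praline mould with chocolate cups, 135 x 275 x 24 mm, on the far side of the bench; origin under its centre
- nut_bowl: bystander: steel bowl of hazelnuts, 124 mm across, 45 mm high; origin under its centre
- jar: bystander: glass jar, 60 mm across, 95 mm high; origin under its centre
- spoon: bystander: spoon, 180 mm long, lying near the robot; origin under its middle
- ribbon_spool: bystander: copper-coloured ribbon spool, 72 mm across, 35 mm high; origin under its centre
- brush: bystander: brush, 180 mm long, lying at the far right; origin under its middle
- cup: bystander: white cup, 72 mm across, 75 mm high, near the robot; origin under its centre
Not all that is in view belongs to the job. What is shaped like the box_red but purple is not meant.

How it is judged:
By the outcome, as a careful person would: the job done as asked, in the order asked, and still so for the second after the job is handed in, with the robot touching nothing.
Of box_brown, box_cream, box_teal, box_red only 2 to 3 are there at a start; the rules pass over those that are not, and their reading is None.
At some moment in a run one of box_brown, box_cream, box_teal, box_red may be knocked a few centimetres aside while the robot is not near it.
Once in a run the grip may slacken for a moment while it holds something.
It also fails if it takes over 210 s, if anything falls off the work surface, if the arm or the gripper's body presses on something with over 40 N, if the wrist force passes 120 N, or if a joint passes its speed limit or range.

### The arm

A 6-joint arm with a two-finger parallel gripper is mounted at the origin on the work surface. World frame = base frame: x ahead of the robot, y to its left, z up, the work surface at z = 0. Lengths are in m, angles in rad, forces in N, time in s.
With the tool pointing down it reaches from about 0.375 to 0.975 m from the base axis. Payload 3.8 kg.
Tool frame: the origin (TCP) lies at the very end of the fingers, on their centre line; the grasp point (between the pads) lies 19 mm behind it; y points along the fingers, x is the direction in which the jaws open and shut, and the axes are right-handed (so a half turn about y gives the same grasp; the last joint's range is limited). The gripper opens to 85 mm and grips with 20 to 120 N. Pads are 22 mm wide; open, the fingers measure 114 mm over their backs; the gripper's body (76 mm by 85 mm) begins 54 mm behind the grasp point. The pads swing forward as they close: fully open they stand 13 mm farther back than shut.
Start: joints at [1.243, 0.264, 1.604, -0, 1.274, -0.037], TCP at [0.194, 0.647, 0.231] pointing down, gripper open.
Joint ranges: [-2.63, 2.63], [-0.94, 2.18], [0.31, 2.57], [-1.31, 4.45], [0, 2.66], [-2.55, 2.55]. Speed limits (rad/s): [2.57, 2.57, 3.14, 3.14, 3.14, 3.14].

### API

Orientations are given as a rotation vector (axis times angle).
In Python, from workcell import bot, cams gives the robot as it stands.
- The arm moves only by the tool play_rows, never from a script. Its argument "motion" is a list of rows, each a list of 2 entries, a list of its own where there are three numbers: the shift along the world's x, y, z normalised to -1 to 1, where 1 is 400 mm, then the turn, a rotation vector about the world's x, y, z normalised to -1 to 1, where 1 is pi/4 rad. In form: [[[tx, ty, tz], [ax, ay, az]], ...]. A call has 1 to 10 rows; each row is the pose to reach, as a shift and turn from the pose commanded when the call began; what a row does not reach only later rows make up. A row lasts 1/8 s, in which the tool goes at most 62.5 mm and 10.7 degrees, less where a joint would pass 70% of its speed; a pose out of reach is approached as far as the arm can. A call with a number of a shift or a turn outside -1 to 1 is refused whole. A call with a gripper value outside its range is refused whole. "gripper" is the closure, from 0 (fully open) to 1 (shut), set as the call begins (left out, the last holds). The fingers move at their own pace and stop on an object; "squeeze" is the grip in N (left out, the last holds). Time passes only in rows, so rows that repeat a pose let the fingers close. It gives the time, the measured TCP pose, the force and the opening at its end, in the units of the state.
- bot.read_state(): the state, without advancing time (a new reading comes with each control period).
- cams.read_camera(name): name is "scene" or "top" or "wrist"; returns (picture, depth): 400x640x3 uint8, red, green, blue; 400x640 float32, m along the optical axis (not along the pixel's ray), 0 where there is no reading.
- cams.calibration(name): a dict with "mtx" (3x3 intrinsics, pixels), "R" (3x3) and "t" (3): a world point X has camera coordinates R X + t; the wrist camera has in their place "tool_from_camera" (4x4, takes a point from camera to tool coordinates, whose origin is the TCP and whose axes are the tool frame's). Camera axes: x right, y down, z forward; pixel columns grow to the right and rows downward; lengths in m; the calibration is good to about 2 mm. A picture is of the moment at which its call begins: read the wrist's pose just before it. calibration takes no time and is no camera call.
- bot.finish_job(): hands the job in, once; it reports no verdict.
Trained networks look in the newest picture that a camera, given by its name, has taken for a name from the list of things; names that differ only in an ending like _2 or _b are one class to them, and where a whole thing is asked for, a point or a joint stands for the part that bears it (a point fixed in the world has none). Each returns a list of dicts, best first, with "conf" (0 to 1); they miss things now and then, are a little off and sometimes report something else, mostly with a low value. They report only what shows in the picture. A call takes as long as a camera call. They do not tell look-alikes from the thing itself.
- cams.recognise(camera, label): "xyz" ([x, y, z] in m, in the coordinates of the camera as it stood for that picture, good to about 4 mm: the middle of the surface that is visible of it).
- cams.regions_of(camera, label): "mask" (400x640 bool, what is visible of it).
- cams.mark_of(camera, label): "xyz" ([x, y, z] in m, in the coordinates of the camera as it stood for that picture, good to about 4 mm: a listed point, or the origin of a listed thing).
The state is a dict: "time": time; "q": joint angles; "joint_vel": joint speeds; "joint_torque": joint torques, N m; "tool_pos": TCP position; "tcp_rot": TCP orientation; "wrist_force": force on the tool from outside, world axes, zero at the start; "torque": the same for the moment, N m; "width": opening from 0.0 (shut) to 1.0 (fully open).
Only numpy, scipy, OpenCV 4.12 (cv2) and the standard library are available. Lean on these libraries where they do the work, as an engineer would, in place of code of your own. Each camera call takes 0.05 s, during which the arm holds its last target.

## Working session

There is one attempt and no reset: what is moved stays moved. The work goes in short steps, Python scripts to look and compute and a tool call to move; the robot and the scene stay as the last step left them, time stands still between calls to the robot, and variables do not carry over. Pictures are saved under pics/ and viewed, and the job is handed in when it is done.

Besides the shell and the picture viewer there is one more tool, called after "Emit:" by a JSON object that holds its "op" and its "data". play_rows: Moves the arm, as the interface text tells. Its arguments: {"type":"object","properties":{"motion":{"type":"array","items":{"type":"array"}},"gripper":{"type":"number"},"squeeze":{"type":"number"}},"required":["motion"]}

```bash
ls; mkdir -p pics
cat > h.py <<'E'
import numpy as np, cv2
from workcell import bot, cams
from scipy.spatial.transform import Rotation as Rn
def snap(n,f):
    p,d=cams.read_camera(n); cv2.imwrite('pics/'+f,cv2.cvtColor(p,cv2.COLOR_RGB2BGR)); return p,d
def w(n,xyz,st=None):
    c=cams.calibration(n); xyz=np.atleast_2d(xyz)
    if n=='wrist':
        T=np.array(c['tool_from_camera']); st=st or bot.read_state()
        x=xyz@T[:3,:3].T+T[:3,3]
        return x@Rn.from_rotvec(st['tcp_rot']).as_matrix().T+np.array(st['tool_pos'])
    R=np.array(c['R']);t=np.array(c['t']); return (xyz-t)@R
def cloud(n,d,st=None):
    K=np.array(cams.calibration(n)['mtx']); v,u=np.mgrid[:d.shape[0],:d.shape[1]]
    P=np.stack([(u-K[0,2])/K[0,0]*d,(v-K[1,2])/K[1,1]*d,d],-1)
    return w(n,P.reshape(-1,3),st).reshape(P.shape)
E
python3 - <<'E'
from h import *
np.set_printoptions(precision=4,suppress=True)
print(bot.read_state())
for n in ['scene','top','wrist']:
    p,d=snap(n,n+'0.png')
    print(n,cams.calibration(n))
for n in ['top','scene']:
  for l in ['box_brown','box_cream','box_teal','box_red','tray','grip_bar','case','lid_hinge','lid_tab','mould','nut_bowl','jar','spoon','ribbon_spool','brush','cup']:
    r=cams.mark_of(n,l)
    print(n,l,[(round(x['conf'],2),w(n,x['xyz'])[0].round(3)) for x in r[:3]])
E
```

```text
pics
{'time': 0.0, 'q': array([ 1.2431,  0.2648,  1.6054,  0.    ,  1.2737, -0.0369]), 'joint_vel': array([ 0.0015, -0.0004,  0.0007,  0.0004,  0.0001,  0.0003]), 'joint_torque': array([  0.0021, -51.5112, -36.7318,   0.0001,   0.0129,   0.    ]), 'tool_pos': array([0.1933, 0.6459, 0.2299]), 'tcp_rot': array([-1.3342, -0.991 ,  0.9941]), 'wrist_force': array([-0.175 ,  0.5849,  0.3073]), 'torque': array([ 0.0193, -0.0471,  0.0099]), 'width': 0.9996467259459874}
scene {'mtx': array([[428.9403,   0.    , 325.2117],
       [  0.    , 428.9403, 197.2317],
       [  0.    ,   0.    ,   1.    ]]), 'R': array([[ 0.8314,  0.5556,  0.0015],
       [ 0.4507, -0.6729, -0.5865],
       [-0.3249,  0.4883, -0.8099]]), 't': array([-0.4458, -0.2341,  1.6612])}
top {'mtx': array([[381.495 ,   0.    , 316.3952],
       [  0.    , 381.495 , 195.3295],
       [  0.    ,   0.    ,   1.    ]]), 'R': array([[-0.027 , -0.9996, -0.0029],
       [-0.9891,  0.0271, -0.1447],
       [ 0.1447, -0.001 , -0.9895]]), 't': array([-0.0578,  0.5965,  1.1967])}
wrist {'mtx': array([[310.6026,   0.    , 320.7694],
     
[... 1579 characters left out ...]
0.69, array([0.527, 0.017, 0.185]))]
scene case [(0.86, array([ 0.511,  0.29 , -0.001])), (0.52, array([ 0.5  , -0.449,  0.003]))]
scene lid_hinge [(0.92, array([0.61 , 0.298, 0.058]))]
scene lid_tab [(0.91, array([0.624, 0.289, 0.279])), (0.48, array([ 0.353, -0.159,  0.001]))]
scene mould [(0.95, array([ 0.795,  0.083, -0.   ]))]
scene nut_bowl [(0.58, array([ 0.751, -0.256,  0.   ]))]
scene jar [(0.93, array([ 0.71 , -0.112, -0.002])), (0.47, array([ 0.75 , -0.256, -0.001]))]
scene spoon [(0.74, array([ 0.359, -0.159,  0.002]))]
scene ribbon_spool [(0.76, array([ 0.501, -0.449,  0.003]))]
scene brush [(0.9, array([ 0.689, -0.413,  0.002]))]
scene cup [(0.63, array([0.35 , 0.153, 0.001]))]
```

View pics/top0.png

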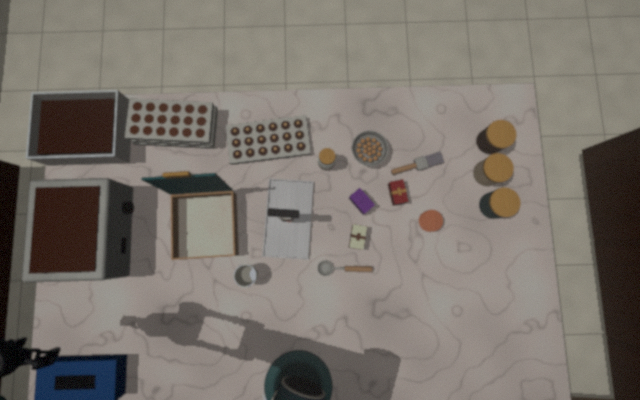

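View pics/scene0.png

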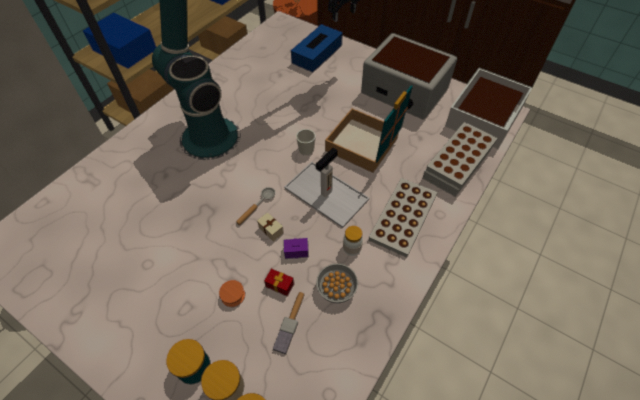

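The pictures show two order boxes: cream (top view about 358,236) and red (398,192). The purple look-alike is at 361,200. The tray is at 290,218 and the case at 203,222. Next I measure orientations from depth.

```bash
cat >> h.py <<'E'
def rect(P):
    (c,s,a)=cv2.minAreaRect((P[:,:2]*1000).astype(np.float32)); b=cv2.boxPoints((c,s,a))
    e=max([b[1]-b[0],b[2]-b[1]],key=np.linalg.norm); y=np.degrees(np.arctan2(e[1],e[0]))
    y=(y+90)%180-90
    return np.round(c,1),np.round(sorted(s),1),round(y,1)
def near(n,d,x,y,r,z0,z1,C=None,st=None):
    C=cloud(n,d,st) if C is None else C; m=(d>0)&(np.hypot(C[...,0]-x,C[...,1]-y)<r)&(C[...,2]>z0)&(C[...,2]<z1)
    return C[m]
E
python3 - <<'E'
from h import *
for n in ['top','scene']:
    p,d=cams.read_camera(n); C=cloud(n,d)
    for k,x,y in [('cream',.457,-.204),('red',.602,-.341),('purple',.572,-.222)]:
        P=near(n,d,x,y,.06,.038,.052,C); print(n,k,len(P),rect(P),P.mean(0).round(4))
    P=near(n,d,.525,.022,.17,.004,.02,C); print(n,'tray',rect(P))
    P=near(n,d,.525,.022,.07,.15,.23,C); print(n,'bar',rect(P),P[:,2].max(), np.median(P[:,2]))
    P=near(n,d,.51,.291,.17,.05,.065,C); print(n,'case',rect(P))
    P=near(n,d,.62,.291,.15,.1,.25,C); 
    A=np.c_[P[:,1],P[:,2],np.ones(len(P))]; print(n,'lid',np.linalg.lstsq(A,P[:,0],rcond=None)[0], P[:,2].max())
    print('bench',np.median(near(n,d,.45,-.35,.05,-.03,.03,C)[:,2]))
E
```

```text
top cream 337 (array([ 457.5, -203.4]), array([46.7, 75.2]), np.float32(-10.8)) [ 0.4576 -0.2028  0.0457]
top red 335 (array([ 600.3, -342. ]), array([46.8, 76.5]), np.float32(9.7)) [ 0.5994 -0.3414  0.0457]
top purple 330 (array([ 573.9, -220.4]), array([45.8, 75.7]), np.float32(38.0)) [ 0.5733 -0.2206  0.0457]
top tray (array([522.2,  22. ]), array([325.4, 327.4]), np.float32(21.4))
top bar (array([526.2,  22.4]), array([22.5, 89.8]), np.float32(84.7)) 0.20362246673627438 0.19701346160598507
top case (array([510.4, 291.6]), array([202. , 210.9]), np.float32(2.2))
top lid [-0.04234525  0.04726222  0.62061904] 0.24980908953064143
bench -0.00033795611158114313
scene cream 307 (array([ 457.2, -205.2]), array([47.1, 80.6]), np.float32(-10.9)) [ 0.4602 -0.2061  0.046 ]
scene red 392 (array([ 600.9, -343.8]), array([47.6, 76.1]), np.float32(10.6)) [ 0.6021 -0.3446  0.0459]
scene purple 336 (array([ 575.1, -222.4]), array([51.4, 74.6]), np.float32(38.5)) [ 0.5758 -0.2235  0.0458]
scene tray (array([522. ,  14.1]), array([323.4, 324.5]), np.float32(-57.4))
scene bar (array([527.4,  21.4]), array([24.8, 91.6]), np.float32(83.9)) 0.20160784029523549 0.19522834209874018
scene case (array([511.8, 289.1]), array([205.4, 217.1]), np.float32(1.9))
scene lid [-0.0288079   0.04676603  0.6245228 ] 0.24994382240912427
bench 0.00018702424735628635
```

Run:
```python
from h import *
np.set_printoptions(precision=3,suppress=True)
s=bot.read_state(); R=Rn.from_rotvec(s['tcp_rot']).as_matrix(); print(R, 'toolx yaw',np.degrees(np.arctan2(R[1,0],R[0,0])),'z yaw',np.degrees(np.arctan2(R[1,2],R[0,2])), np.degrees(s['q']))
p,d=cams.read_camera('top'); C=cloud('top',d)
for nm,x,y,r,a,b in [('tray',.525,.022,.2,.003,.016)]:
    P=near('top',d,x,y,r,a,b,C); P=P[(abs(P[:,0]-x)<.15)&(abs(P[:,1]-y)<.1)]
    print(rect(P),len(P))
    h=np.histogram(P[:,2],10);print(h)
P=near('scene',*[cams.read_camera('scene')[1]],.525,.022,.2,.003,.016);P=P[(abs(P[:,0]-.525)<.15)&(abs(P[:,1]-.022)<.1)];print(rect(P))
```

```text
[[ 0.287 -0.    -0.958]
 [ 0.958 -0.     0.287]
 [-0.    -1.    -0.   ]] toolx yaw 73.33769690142299 z yaw 163.3376969230482 [71.225 15.121 91.902 -0.001 72.979 -2.113]
(array([525.,  22.]), array([199.6, 299.9]), np.float32(-0.0)) 2991
(array([542, 640, 599, 493, 310, 161, 106,  76,  42,  22]), array([0.003, 0.004, 0.006, 0.007, 0.008, 0.009, 0.011, 0.012, 0.013,
       0.015, 0.016]))
(array([525.2,  22.2]), array([199.4, 299.3]), np.float32(-0.0))
```

View pics/wrist0.png

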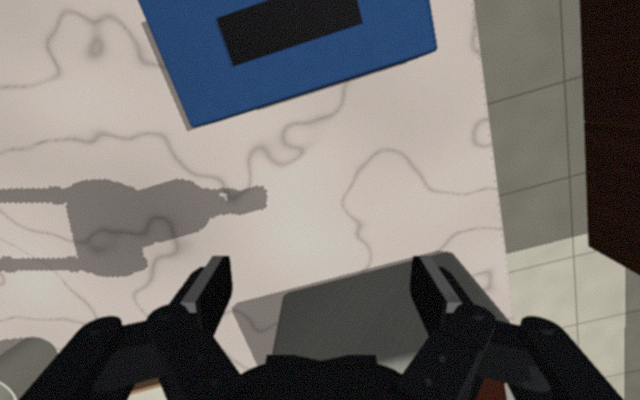

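Emit:
{"op": "play_rows", "data": {"motion": [[[0,0,0.15],[0,0,0]],[[0.1,-0.1,0.3],[0,0,0]],[[0.2,-0.25,0.42],[0,0,0]],[[0.3,-0.4,0.42],[0,0,0]],[[0.4,-0.55,0.42],[0,0,0]],[[0.5,-0.7,0.42],[0,0,0]],[[0.55,-0.85,0.42],[0,0,0]],[[0.6,-1,0.42],[0,0,0]],[[0.6,-1,0.42],[0,0,0]]], "gripper": 0, "squeeze": 40}}

```text
time: 3.08
tool_pos: [0.4327, 0.248, 0.3995]
tcp_rot: [-1.333, -0.993, 0.992]
wrist_force: [0.6, 0.4, 0.5]
width: 1.001
```

Emit:
{"op": "play_rows", "data": {"motion": [[[0.01,-0.15,0],[0,0,0]],[[0.02,-0.3,0],[0,0,0]],[[0.03,-0.45,0],[0,0,0]],[[0.04,-0.6,0],[0,0,0]],[[0.05,-0.75,0],[0,0,0.04]],[[0.06,-0.9,-0.1],[0,0,0.08]],[[0.06,-1,-0.25],[0,0,0.13]],[[0.06,-1,-0.35],[0,0,0.13]],[[0.06,-1,-0.35],[0,0,0.13]]]}}

```text
time: 4.2
tool_pos: [0.4523, -0.1495, 0.2541]
tcp_rot: [-1.283, -1.061, 1.07]
wrist_force: [-0.5, 0.8, -0.1]
width: 1.001
```

```bash
cat >> h.py <<'E'
def st(pr=True):
    s=bot.read_state(); R=Rn.from_rotvec(s['tcp_rot']).as_matrix()
    if pr: print('t',round(s['time'],2),'tcp',np.round(s['tool_pos'],4),'psi',np.degrees(np.arctan2(R[1,0],R[0,0])).round(2),'down',R[:,1].round(3),'F',np.round(s['wrist_force'],1),'T',np.round(s['torque'],2),'w',round(s['width'],3),'q6',round(np.degrees(s['q'][5]),1))
    return s
def boxes(n='top',names=('box_cream','box_red'),z0=.038,z1=.052):
    p,d=cams.read_camera(n); s=bot.read_state(); C=cloud(n,d,s)
    for l in names:
        for r in cams.regions_of(n,l)[:2]:
            m=r['mask']&(d>0); Q=C[m]; Q=Q[(Q[:,2]>z0)&(Q[:,2]<z1)]
            if len(Q)>20: print(n,l,round(r['conf'],2),rect(Q),'z',np.median(Q[:,2]).round(4),len(Q),'rgb',p[m].mean(0).round())
E
python3 - <<'E'
from h import *
s=st(); boxes('wrist'); boxes('top'); snap('wrist','w1.png')
E
```

```text
t 4.2 tcp [ 0.4523 -0.1495  0.2541] psi 79.07 down [-0.01   0.004 -1.   ] F [-0.5  0.8 -0.1] T [-0.04 -0.02 -0.01] w 1.001 q6 -100.4
wrist box_cream 0.91 (array([ 461.4, -204.5]), array([46.3, 76.1]), np.float32(-11.3)) z 0.0497 2307 rgb [158. 149. 126.]
wrist box_red 0.81 (array([ 603. , -341.9]), array([20.3, 84.7]), np.float32(32.4)) z 0.0491 149 rgb [70. 25. 26.]
wrist box_red 0.77 (array([ 577.3, -222.3]), array([47.9, 75.7]), np.float32(38.6)) z 0.0502 1934 rgb [ 84.  46. 103.]
top box_red 0.85 (array([ 599.7, -341.7]), array([46.6, 75. ]), np.float32(9.6)) z 0.0458 319 rgb [110.  60.  51.]
top box_red 0.66 (array([ 579. , -218.7]), array([42.1, 65.7]), np.float32(38.5)) z 0.0461 163 rgb [ 92.  62. 106.]
```

Emit:
{"op": "play_rows", "data": {"motion": [[[0.01,-0.1,0],[0,0,0]],[[0.015,-0.135,-0.1],[0,0,0]],[[0.015,-0.135,-0.22],[0,0,0]],[[0.015,-0.135,-0.34],[0,0,0]],[[0.015,-0.135,-0.46],[0,0,0]],[[0.015,-0.135,-0.46],[0,0,0]]]}}

```text
time: 5.3
tool_pos: [0.4596, -0.2023, 0.0725]
tcp_rot: [-1.285, -1.066, 1.071]
wrist_force: [-0.0, 0.7, 0.7]
width: 1.0
```

Run:
```python
from h import *
s=st(); boxes('wrist',names=['box_cream']);snap('wrist','w2.png')
```

```text
t 5.3 tcp [ 0.4596 -0.2023  0.0725] psi 79.23 down [-0.007  0.003 -1.   ] F [-0.   0.7  0.7] T [0.03 0.03 0.01] w 1.0 q6 -105.8
wrist box_cream 0.93 (array([ 460.3, -205.2]), array([46.6, 76.5]), np.float32(-11.7)) z 0.0485 8953 rgb [143. 133. 113.]
```

View pics/w2.png

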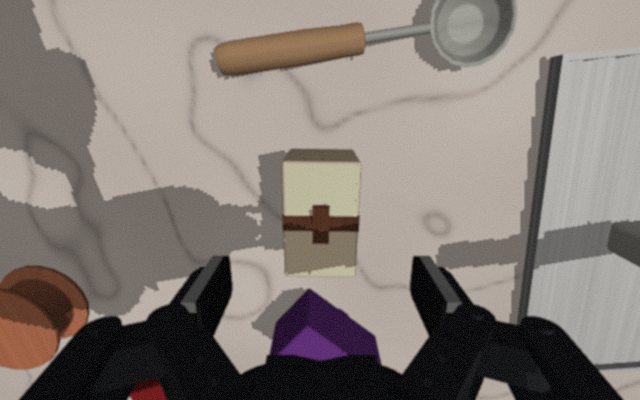

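The cream box is centred between the fingers (about 320,222), so I go down and grip.

Emit:
{"op": "play_rows", "data": {"motion": [[[0,-0.003,-0.08],[0,0,0]],[[0,-0.003,-0.15],[0,0,0]],[[0,-0.003,-0.15],[0,0,0]]]}}

```text
time: 5.82
tool_pos: [0.4625, -0.2053, 0.016]
tcp_rot: [-1.292, -1.069, 1.069]
wrist_force: [-0.0, 0.2, -0.0]
width: 1.001
```

Emit:
{"op": "play_rows", "data": {"motion": [[[0,0,0],[0,0,0]],[[0,0,0],[0,0,0]],[[0,0,0],[0,0,0]],[[0,0,0],[0,0,0]],[[0,0,0],[0,0,0]],[[0,0,0],[0,0,0]]], "gripper": 1, "squeeze": 40}}

```text
time: 6.58
tool_pos: [0.464, -0.2061, 0.0174]
tcp_rot: [-1.296, -1.071, 1.068]
wrist_force: [-1.1, 0.9, 7.1]
width: 0.536
```

Run:
```python
from h import *
s=st(); print(s['q'])
```

```text
t 6.58 tcp [ 0.464  -0.2061  0.0174] psi 79.18 down [ 0.003 -0.002 -1.   ] F [-1.1  0.9  7.1] T [ 0.09  0.08 -0.06] w 0.536 q6 -106.0
[-4.67160219e-01  1.86879035e-01  2.14083240e+00  1.91344380e-04
  8.10096976e-01 -1.84928975e+00]
```

Emit:
{"op": "play_rows", "data": {"motion": [[[0,0,0],[0,0,0]],[[0,0,0.02],[0,0,0]],[[0,0,0.05],[0,0,0]],[[0,0,0.1],[0,0,0]],[[0,0,0.1],[0,0,0]]]}}

```text
time: 7.2
tool_pos: [0.4639, -0.2062, 0.0574]
tcp_rot: [-1.297, -1.071, 1.068]
wrist_force: [0.2, -0.3, -1.5]
width: 0.533
```

Run:
```python
from h import *
s=st(); snap('wrist','w3.png');snap('scene','s3.png')
```

```text
t 7.2 tcp [ 0.4639 -0.2062  0.0574] psi 79.19 down [ 0.004 -0.002 -1.   ] F [ 0.2 -0.3 -1.5] T [-0.04 -0.04  0.01] w 0.533 q6 -106.0
```

View pics/w3.png

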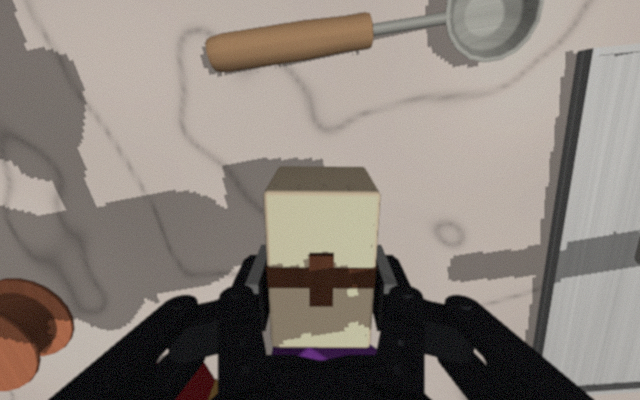

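Emit:
{"op": "play_rows", "data": {"motion": [[[0,0.03,0.1],[0,0,0]],[[0,0.13,0.15],[0,0,0.02]],[[-0.01,0.25,0.15],[0,0,0.05]],[[-0.015,0.37,0.15],[0,0,0.08]],[[-0.02,0.48,0.15],[0,0,0.1]],[[-0.025,0.56,0.12],[0,0,0.12]],[[-0.025,0.587,0.06],[0,0,0.12]],[[-0.025,0.587,0],[0,0,0.12]],[[-0.025,0.587,0],[0,0,0.12]],[[-0.025,0.587,0],[0,0,0.12]]]}}

```text
time: 8.55
tool_pos: [0.4522, 0.0294, 0.0553]
tcp_rot: [-1.252, -1.139, 1.139]
wrist_force: [0.0, -0.3, -1.3]
width: 0.533
```

Run:
```python
from h import *
s=st(); snap('wrist','w4.png');snap('scene','s4.png')
boxes('wrist',['box_cream'],z0=.05,z1=.13);boxes('scene',['box_cream'],z0=.05,z1=.13);boxes('top',['box_cream'],z0=.05,z1=.13)
```

```text
t 8.55 tcp [0.4522 0.0294 0.0553] psi 84.57 down [-0. -0. -1.] F [ 0.  -0.3 -1.3] T [-0.04 -0.03  0.01] w 0.533 q6 -84.0
wrist box_cream 0.62 (array([462.8,  29.1]), array([ 48.8, 108.4]), np.float32(-5.4)) z 0.0849 18902 rgb [150. 140. 118.]
```

View pics/w4.png

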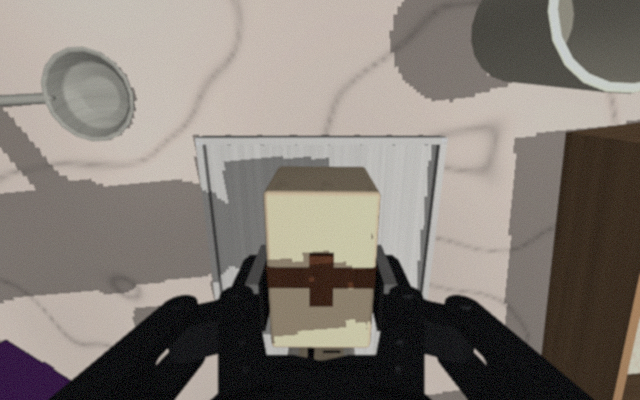

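View pics/s4.png

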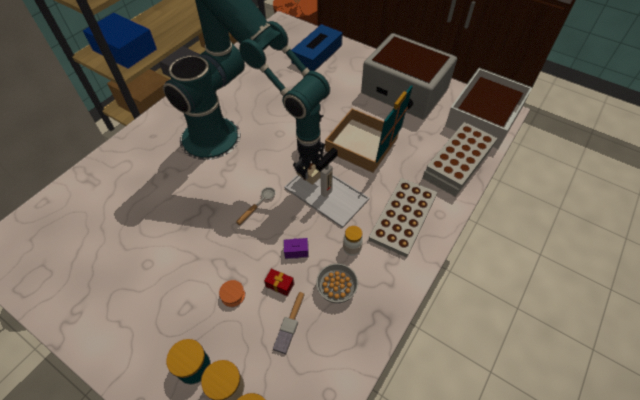

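The cream box sits centred over the near half of the tray (tray edge from column 196 to 443, box at 320). I lower it now.

Emit:
{"op": "play_rows", "data": {"motion": [[[0,0,-0.03],[0,0,0]],[[0,0,-0.06],[0,0,0]],[[0,0,-0.075],[0,0,0]],[[0,0,-0.08],[0,0,0]],[[0,0,-0.08],[0,0,0]]]}}

```text
time: 9.57
tool_pos: [0.4516, 0.0295, 0.0234]
tcp_rot: [-1.251, -1.138, 1.14]
wrist_force: [-2.7, 0.9, 5.3]
width: 0.535
```

Run:
```python
from h import *
s=st()
```

```text
t 9.57 tcp [0.4516 0.0295 0.0234] psi 84.59 down [-0.002 -0.    -1.   ] F [-2.7  0.9  5.3] T [-0.09  0.51 -0.03] w 0.535 q6 -84.0
```

Emit:
{"op": "play_rows", "data": {"motion": [[[0,0,0],[0,0,0]],[[0,0,0],[0,0,0]],[[0,0,0],[0,0,0]],[[0,0,0.03],[0,0,0]],[[0,0,0.1],[0,0,0]],[[0,0,0.25],[0,0,0]],[[0,0,0.4],[0,0,0]],[[0,0,0.5],[0,0,0]],[[0,-0.1,0.58],[0,0,-0.2]],[[0,-0.25,0.58],[0,0,-0.4]]], "gripper": 0}}

```text
time: 10.82
tool_pos: [0.4546, -0.0709, 0.2604]
tcp_rot: [-1.382, -0.908, 0.897]
wrist_force: [1.6, 0.4, 0.3]
width: 1.0
```

Emit:
{"op": "play_rows", "data": {"motion": [[[0,-0.15,0],[0,0,-0.2]],[[0,-0.3,0],[0,0,-0.4]],[[0.05,-0.35,0],[0,0,-0.6]],[[0.1,-0.4,0],[0,0,-0.8]],[[0.15,-0.45,0],[0,0,-1]],[[0.2,-0.5,0],[0,0,-1]]]}}

```text
time: 11.58
tool_pos: [0.5327, -0.2713, 0.2561]
tcp_rot: [-1.551, -0.295, 0.294]
wrist_force: [-0.6, -0.4, 0.4]
width: 1.0
```

Emit:
{"op": "play_rows", "data": {"motion": [[[0.04,-0.05,0],[0,0,-0.2]],[[0.08,-0.1,0],[0,0,-0.4]],[[0.1,-0.15,0],[0,0,-0.6]],[[0.12,-0.15,0],[0,0,-0.8]],[[0.14,-0.15,0],[0,0,-1]],[[0.14,-0.15,0],[0,0,-1]]]}}

```text
time: 12.32
tool_pos: [0.5885, -0.3305, 0.2558]
tcp_rot: [-1.547, 0.319, -0.319]
wrist_force: [0.2, 0.1, -0.7]
width: 1.0
```

Emit:
{"op": "play_rows", "data": {"motion": [[[0,0,0],[0,0,-0.2]],[[0,0,0],[0,0,-0.4]],[[0,0,-0.05],[0,0,-0.6]],[[0,0,-0.1],[0,0,-0.8]],[[0,0,-0.15],[0,0,-1]],[[0,0,-0.15],[0,0,-1]],[[0,0,-0.15],[0,0,-1]]]}}

```text
time: 13.2
tool_pos: [0.5884, -0.3307, 0.1964]
tcp_rot: [-1.366, 0.924, -0.925]
wrist_force: [-0.2, 0.2, 0.1]
width: 0.996
```

Run:
```python
from h import *
s=st(); snap('wrist','w5.png');snap('top','t5.png')
boxes('wrist',['box_red']);boxes('top');boxes('top',['box_cream'],z0=.042,z1=.06)
```

```text
t 13.2 tcp [ 0.5884 -0.3307  0.1964] psi -68.19 down [ 0.001 -0.001 -1.   ] F [-0.2  0.2  0.1] T [ 0.04 -0.02 -0.03] w 0.996 q6 36.7
wrist box_red 0.93 (array([ 601.1, -342.7]), array([46.8, 76. ]), np.float32(9.5)) z 0.0459 3583 rgb [126.  54.  45.]
wrist box_red 0.75 (array([ 575.4, -221.7]), array([46.3, 75.4]), np.float32(38.5)) z 0.0459 3873 rgb [ 88.  47. 108.]
top box_cream 0.54 (array([445.4,  31. ]), array([47.1, 73.2]), np.float32(-2.5)) z 0.0502 182 rgb [155. 154. 133.]
top box_red 0.78 (array([ 573.4, -220.5]), array([46.8, 75.4]), np.float32(41.5)) z 0.0456 315 rgb [ 99.  66. 114.]
top box_red 0.52 (array([ 629.9, -326.4]), array([12.6, 26.3]), np.float32(-78.5)) z 0.0458 27 rgb [105.  68.  67.]
top box_cream 0.94 (array([445.1,  29.7]), array([46. , 74.9]), np.float32(-6.3)) z 0.0517 336 rgb [155. 154. 134.]
```

View pics/w5.png

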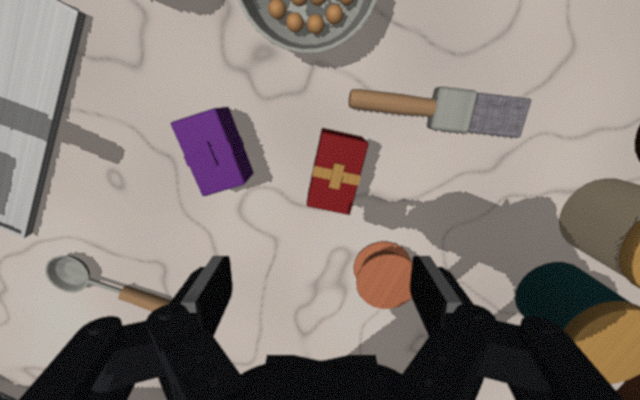

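View pics/t5.png

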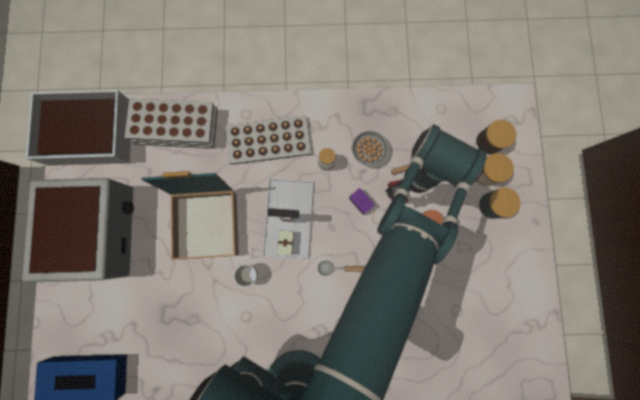

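Emit:
{"op": "play_rows", "data": {"motion": [[[0.02,-0.02,0],[0,0,-0.15]],[[0.032,-0.03,-0.05],[0,0,-0.27]],[[0.032,-0.03,-0.15],[0,0,-0.27]],[[0.032,-0.03,-0.25],[0,0,-0.27]],[[0.032,-0.03,-0.35],[0,0,-0.27]],[[0.032,-0.03,-0.45],[0,0,-0.27]],[[0.032,-0.03,-0.45],[0,0,-0.27]],[[0.032,-0.03,-0.45],[0,0,-0.27]]]}}

```text
time: 14.65
tool_pos: [0.6019, -0.343, 0.0166]
tcp_rot: [-1.282, 1.086, -1.088]
wrist_force: [-0.3, -0.4, 1.1]
width: 0.996
```

Run:
```python
from h import *
s=st(); snap('wrist','w6.png')
```

```text
t 14.65 tcp [ 0.6019 -0.343   0.0166] psi -80.55 down [ 0.001 -0.001 -1.   ] F [-0.3 -0.4  1.1] T [-0.   -0.04 -0.  ] w 0.996 q6 48.8
```

View pics/w6.png

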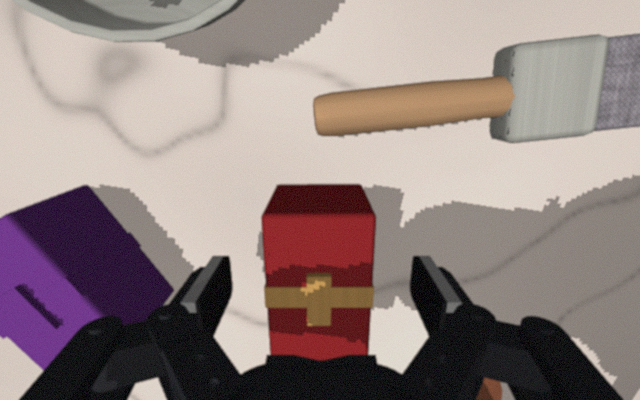

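The red box is centred between the open fingers (column 320), so I grip it.

Emit:
{"op": "play_rows", "data": {"motion": [[[0,0,0],[0,0,0]],[[0,0,0],[0,0,0]],[[0,0,0],[0,0,0]],[[0,0,0],[0,0,0]],[[0,0,0],[0,0,0]],[[0,0,0],[0,0,0]]], "gripper": 1, "squeeze": 40}}

```text
time: 15.45
tool_pos: [0.602, -0.343, 0.0169]
tcp_rot: [-1.282, 1.085, -1.089]
wrist_force: [-0.2, -0.3, 5.4]
width: 0.533
```

Emit:
{"op": "play_rows", "data": {"motion": [[[0,0,0.01],[0,0,0]],[[0,0,0.05],[0,0,0]],[[0,0,0.1],[0,0,0]],[[0,0,0.2],[0,0,0]],[[0,0,0.3],[0,0,0]],[[0,0,0.4],[0,0,0]],[[0,0,0.4],[0,0,0]]]}}

```text
time: 16.32
tool_pos: [0.6042, -0.3444, 0.1824]
tcp_rot: [-1.281, 1.077, -1.096]
wrist_force: [0.8, 0.1, -2.1]
width: 0.532
```

Run:
```python
from h import *
s=st(); snap('wrist','w7.png'); boxes('top',['box_cream'],z0=.042,z1=.06)
```

```text
t 16.32 tcp [ 0.6042 -0.3444  0.1824] psi -80.56 down [ 0.01  -0.006 -1.   ] F [ 0.8  0.1 -2.1] T [0.01 0.04 0.03] w 0.532 q6 48.8
top box_cream 0.89 (array([446.9,  28.7]), array([47.3, 69.5]), np.float32(-1.6)) z 0.052 321 rgb [156. 155. 135.]
```

View pics/w7.png

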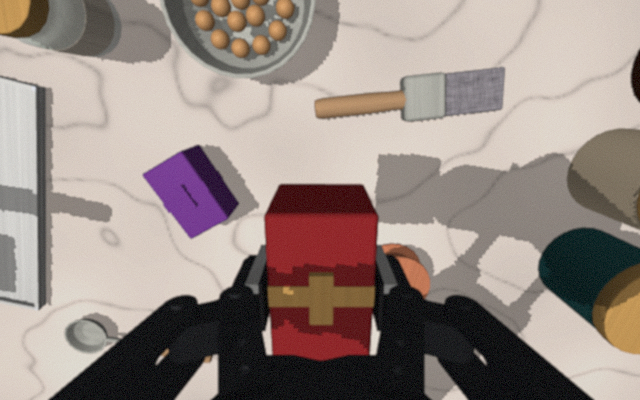

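Emit:
{"op": "play_rows", "data": {"motion": [[[0,0.08,0],[0,0,0]],[[0,0.2,0],[0,0,-0.05]],[[0.003,0.34,0],[0,0,-0.12]],[[0.006,0.48,0],[0,0,-0.2]],[[0.009,0.62,0],[0,0,-0.27]],[[0.012,0.75,0],[0,0,-0.33]],[[0.012,0.85,0],[0,0,-0.33]],[[0.012,0.892,-0.1],[0,0,-0.33]],[[0.012,0.892,-0.22],[0,0,-0.33]],[[0.012,0.892,-0.3],[0,0,-0.33]]]}}

```text
time: 17.73
tool_pos: [0.6022, 0.015, 0.0505]
tcp_rot: [-1.169, 1.283, -1.275]
wrist_force: [0.2, -0.6, -1.7]
width: 0.534
```

Emit:
{"op": "play_rows", "data": {"motion": [[[0,0,0],[0,0,0]],[[0,0,0],[0,0,0]]]}}

```text
time: 17.98
tool_pos: [0.6058, 0.0142, 0.0553]
tcp_rot: [-1.163, 1.279, -1.278]
wrist_force: [0.3, -0.4, -0.4]
width: 0.529
```

Run:
```python
from h import *
s=st(); snap('wrist','w8.png');snap('scene','s8.png')
```

```text
t 17.98 tcp [0.6058 0.0142 0.0553] psi -95.42 down [-0.  0. -1.] F [ 0.3 -0.4 -0.4] T [ 0.01 -0.05 -0.01] w 0.529 q6 94.4
```

View pics/w8.png

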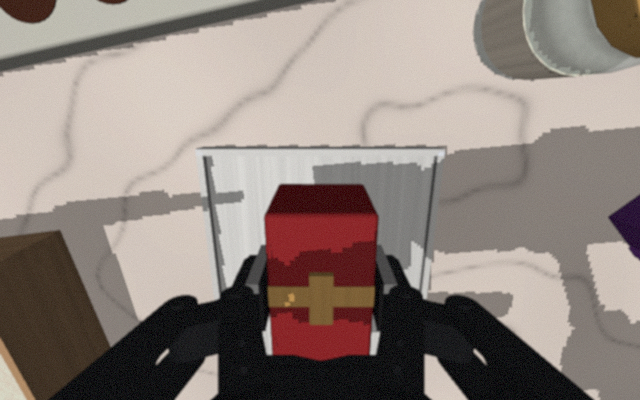

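View pics/s8.png

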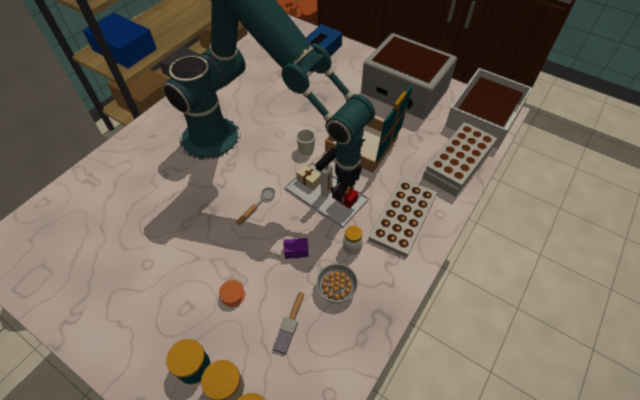

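The red box is centred over the far half (tray far edge from column 200 to 444). I lower it and release.

Emit:
{"op": "play_rows", "data": {"motion": [[[0,0,-0.03],[0,0,0]],[[0,0,-0.06],[0,0,0]],[[0,0,-0.075],[0,0,0]],[[0,0,-0.082],[0,0,0]],[[0,0,-0.082],[0,0,0]]]}}

```text
time: 18.7
tool_pos: [0.6057, 0.0143, 0.023]
tcp_rot: [-1.163, 1.279, -1.278]
wrist_force: [-2.8, -0.9, 3.8]
width: 0.529
```

Run:
```python
from h import *
s=st()
```

```text
t 18.7 tcp [0.6057 0.0143 0.023 ] psi -95.41 down [-0. -0. -1.] F [-2.8 -0.9  3.8] T [-0.13  0.42  0.03] w 0.529 q6 94.4
```

Emit:
{"op": "play_rows", "data": {"motion": [[[0,0,0],[0,0,0]],[[0,0,0],[0,0,0]],[[0,0,0],[0,0,0]],[[0,0,0.03],[0,0,0]],[[0,0,0.1],[0,0,0]],[[0,0,0.24],[0,0,0]],[[0,0,0.38],[0,0,0]],[[0,0,0.52],[0,0,0]],[[0,0,0.64],[0,0,0]],[[0,0,0.7],[0,0,0]]], "gripper": 0}}

```text
time: 19.95
tool_pos: [0.6071, 0.0143, 0.3079]
tcp_rot: [-1.158, 1.273, -1.282]
wrist_force: [-0.3, -0.6, -0.6]
width: 1.0
```

Emit:
{"op": "play_rows", "data": {"motion": [[[0,0,0],[0,0,0.2]],[[0,0,0],[0,0,0.4]],[[-0.03,0,0],[0,0,0.6]],[[-0.06,0,0],[0,0,0.8]],[[-0.1,0,0],[0,0,1]],[[-0.1,0,0],[0,0,1]]]}}

```text
time: 20.7
tool_pos: [0.5652, 0.0144, 0.3035]
tcp_rot: [-1.458, 0.687, -0.689]
wrist_force: [0.1, -0.1, 0.2]
width: 1.0
```

Emit:
{"op": "play_rows", "data": {"motion": [[[-0.03,0,0],[0,0,0.2]],[[-0.06,0.01,0],[0,0,0.4]],[[-0.1,0.02,0],[0,0,0.6]],[[-0.1,0.02,0],[0,0,0.8]],[[-0.1,0.02,0],[0,0,1]],[[-0.1,0.02,0],[0,0,1]],[[-0.1,0.02,0],[0,0,1]]]}}

```text
time: 21.58
tool_pos: [0.5261, 0.0223, 0.3027]
tcp_rot: [-1.569, 0.077, -0.078]
wrist_force: [-0.2, -0.1, 0.3]
width: 1.001
```

Run:
```python
from h import *
s=st(); p,d=snap('wrist','w9.png'); snap('top','t9.png')
for n in ['wrist','scene']:
  for l in ['grip_bar']:
    r=cams.mark_of(n,l) if n=='wrist' else (cams.read_camera(n),cams.mark_of(n,l))[1]
    print(n,l,[(round(x['conf'],2),w(n,x['xyz'])[0].round(4)) for x in r[:2]])
P=near('wrist',d,.526,.022,.07,.15,.23,st=s); print(len(P),rect(P),np.percentile(P[:,2],[5,50,95]))
boxes('wrist',z0=.042,z1=.06);boxes('scene',z0=.042,z1=.06)
```

```text
t 21.57 tcp [0.5261 0.0223 0.3027] psi -5.63 down [ 0.  0. -1.] F [-0.2 -0.1  0.3] T [-0.03 -0.   -0.03] w 1.001 q6 5.4
wrist grip_bar [(0.6, array([0.5257, 0.0238, 0.1838]))]
scene grip_bar [(0.8, array([0.5256, 0.0194, 0.1843])), (0.74, array([0.6253, 0.2913, 0.2745]))]
2683 (array([526.7,  23.2]), array([22. , 88.6]), np.float32(84.6)) [0.19431336 0.19753222 0.1988046 ]
wrist box_cream 0.98 (array([445.7,  30.5]), array([46.6, 76.3]), np.float32(-5.9)) z 0.0519 2143 rgb [165. 157. 133.]
wrist box_red 0.74 (array([604.5,  14.7]), array([47. , 76.3]), np.float32(-5.4)) z 0.0518 2134 rgb [123.  53.  45.]
wrist box_red 0.66 (array([ 574.5, -220.1]), array([47.3, 76. ]), np.float32(39.2)) z 0.0457 1264 rgb [69. 38. 83.]
scene box_cream 0.74 (array([447.3,  26.8]), array([46.2, 76.1]), np.float32(-7.3)) z 0.0515 236 rgb [116. 102.  78.]
scene box_red 0.63 (array([604.7,  13.8]), array([50.5, 77.1]), np.float32(-7.0)) z 0.0522 294 rgb [96. 38. 28.]
scene box_red 0.63 (array([ 575.6, -223.8]), array([47.2, 74.7]), np.float32(40.8)) z 0.0463 303 rgb [66. 28. 77.]
```

View pics/w9.png

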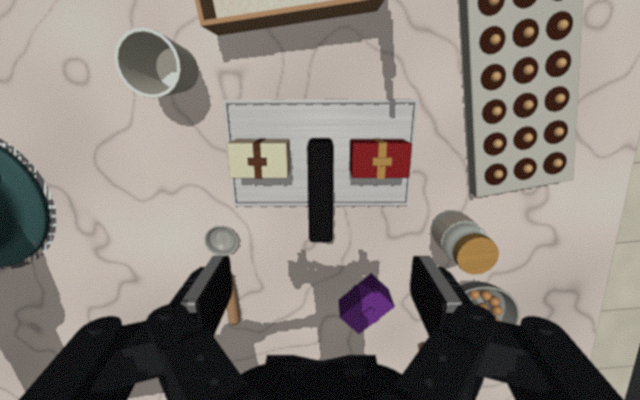

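Both boxes lie flat in the tray, with the bar centred under the gripper (column 320). I go down to the bar.

Emit:
{"op": "play_rows", "data": {"motion": [[[0,0,-0.12],[0,0,0]],[[0,0,-0.22],[0,0,0]],[[0,0,-0.3],[0,0,0]],[[0,0.001,-0.343],[0,0,0]],[[0,0.001,-0.343],[0,0,0]],[[0,0.001,-0.343],[0,0,0]]]}}

```text
time: 22.88
tool_pos: [0.527, 0.0227, 0.1668]
tcp_rot: [-1.569, 0.072, -0.076]
wrist_force: [-0.2, 0.1, -0.1]
width: 1.0
```

Emit:
{"op": "play_rows", "data": {"motion": [[[0,0,0],[0,0,0]],[[0,0,0],[0,0,0]],[[0,0,0],[0,0,0]],[[0,0,0],[0,0,0]],[[0,0,0],[0,0,0]],[[0,0,0],[0,0,0]],[[0,0,0],[0,0,0]],[[0,0,0],[0,0,0]],[[0,0,0],[0,0,0]]], "gripper": 1, "squeeze": 90}}

```text
time: 24.0
tool_pos: [0.5258, 0.0227, 0.1658]
tcp_rot: [-1.569, 0.074, -0.074]
wrist_force: [-2.4, 0.8, 5.9]
width: 0.245
```

Run:
```python
from h import *
s=st()
```

```text
t 24.0 tcp [0.5258 0.0227 0.1658] psi -5.41 down [ 0.  0. -1.] F [-2.4  0.8  5.9] T [0.   0.41 0.  ] w 0.245 q6 5.2
```

Emit:
{"op": "play_rows", "data": {"motion": [[[0,0,0.01],[0,0,0]],[[0,0,0.02],[0,0,0]],[[0,0,0.03],[0,0,0]],[[0,0,0.04],[0,0,0]],[[0,0,0.05],[0,0,0]],[[0,0,0.06],[0,0,0]],[[0,0,0.07],[0,0,0]],[[0,0,0.08],[0,0,0]],[[0,0,0.09],[0,0,0]],[[0,0,0.1],[0,0,0]]]}}

```text
time: 25.25
tool_pos: [0.5254, 0.0227, 0.2051]
tcp_rot: [-1.57, 0.075, -0.073]
wrist_force: [0.3, 0.2, -6.2]
width: 0.241
```

Emit:
{"op": "play_rows", "data": {"motion": [[[0,0,0.01],[0,0,0]],[[0,0,0.02],[0,0,0]],[[0,0,0.03],[0,0,0]],[[0,0,0.04],[0,0,0]],[[0,0,0.05],[0,0,0]],[[0,0,0.06],[0,0,0]],[[0,0,0.065],[0,0,0]],[[0,0,0.065],[0,0,0]]]}}

```text
time: 26.25
tool_pos: [0.5259, 0.0227, 0.2315]
tcp_rot: [-1.57, 0.074, -0.075]
wrist_force: [0.7, 0.5, -7.3]
width: 0.245
```

```bash
cat > lev.py <<'E'
from h import *
s=st(); p,d=snap('scene','sl.png'); C=cloud('scene',d)
for l in ['box_cream','box_red','tray']:
    for r in cams.regions_of('scene',l)[:1]:
        Q=C[r['mask']&(d>0)]
        if l!='tray': Q=Q[(Q[:,2]>.055)&(Q[:,2]<.12)]; Q=Q[Q[:,2]>np.percentile(Q[:,2],97)-.008]
        else: Q=Q[(Q[:,2]<.06)&(Q[:,2]>.01)]
        if len(Q)<10: print(l,len(Q)); continue
        A=np.c_[Q[:,:2]-Q[:,:2].mean(0),np.ones(len(Q))]
        for _ in range(4):
            k=np.linalg.lstsq(A,Q[:,2],rcond=None)[0]; res=Q[:,2]-A@k; ok=abs(res)<max(.003,1.5*res.std()); A,Q=A[ok],Q[ok]
        print(l,len(Q),'mean',Q.mean(0).round(4),'slopes deg',np.degrees(k[:2]).round(2))
E
python3 lev.py
```

```text
t 26.25 tcp [0.5259 0.0227 0.2315] psi -5.41 down [ 0. -0. -1.] F [ 0.7  0.5 -7.3] T [ 0.01 -0.03 -0.05] w 0.245 q6 5.2
box_cream 149 mean [0.449  0.0261 0.0869] slopes deg [0.53 1.8 ]
box_red 216 mean [0.6036 0.0116 0.0865] slopes deg [-0.29  0.53]
tray 1077 mean [0.5378 0.0047 0.041 ] slopes deg [-0.11 -0.08]
```

View pics/sl.png

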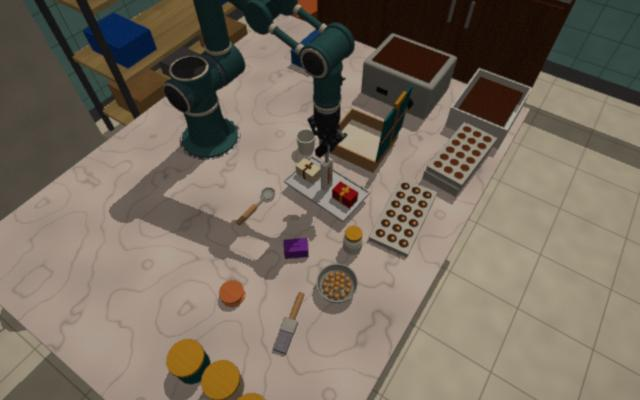

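The tray hangs level, about 34 mm clear (box tops rose from 0.052 to 0.087). I hold it there.

Emit:
{"op": "play_rows", "data": {"motion": [[[0,0,0],[0,0,0]],[[0,0,0],[0,0,0]],[[0,0,0],[0,0,0]],[[0,0,0],[0,0,0]],[[0,0,0],[0,0,0]],[[0,0,0],[0,0,0]],[[0,0,0],[0,0,0]],[[0,0,0],[0,0,0]],[[0,0,0],[0,0,0]],[[0,0,0],[0,0,0]]]}}

```text
time: 27.7
tool_pos: [0.5258, 0.0227, 0.2312]
tcp_rot: [-1.57, 0.074, -0.074]
wrist_force: [-1.2, 0.5, -5.8]
width: 0.241
```

Emit:
{"op": "play_rows", "data": {"motion": [[[0,0,0],[0,0,0]],[[0,0,0],[0,0,0]],[[0,0,0],[0,0,0]],[[0,0,0],[0,0,0]],[[0,0,0],[0,0,0]],[[0,0,0],[0,0,0]],[[0,0,0],[0,0,0]],[[0,0,0],[0,0,0]],[[0,0,0],[0,0,0]],[[0,0,0],[0,0,0]]]}}

```text
time: 28.95
tool_pos: [0.5258, 0.0227, 0.2313]
tcp_rot: [-1.57, 0.074, -0.074]
wrist_force: [-0.9, 0.9, -6.4]
width: 0.244
```

```bash
python3 lev.py
```

```text
t 28.95 tcp [0.5258 0.0227 0.2313] psi -5.41 down [ 0. -0. -1.] F [-0.9  0.9 -6.4] T [ 0.07 -0.09  0.  ] w 0.244 q6 5.2
box_cream 172 mean [0.4458 0.028  0.086 ] slopes deg [ 0.74 -0.01]
box_red 213 mean [0.6046 0.0126 0.086 ] slopes deg [-0.58 -0.83]
tray 1098 mean [0.5381 0.0044 0.0403] slopes deg [-0.01  0.31]
```

Emit:
{"op": "play_rows", "data": {"motion": [[[0,0,0],[0,0,0]],[[0,0,0],[0,0,0]],[[0,0,0],[0,0,0]],[[0,0,0],[0,0,0]],[[0,0,0],[0,0,0]],[[0,0,0],[0,0,0]],[[0,0,0],[0,0,0]],[[0,0,0],[0,0,0]],[[0,0,0],[0,0,0]],[[0,0,0],[0,0,0]]]}}

```text
time: 30.4
tool_pos: [0.5258, 0.0227, 0.2313]
tcp_rot: [-1.569, 0.074, -0.074]
wrist_force: [0.7, 0.5, -6.9]
width: 0.241
```

```bash
python3 lev.py
```

```text
t 30.4 tcp [0.5258 0.0227 0.2313] psi -5.41 down [ 0.  0. -1.] F [ 0.7  0.5 -6.9] T [ 0.02  0.01 -0.  ] w 0.241 q6 5.2
box_cream 170 mean [0.4467 0.0263 0.0863] slopes deg [-0.33 -0.89]
box_red 213 mean [0.6072 0.0121 0.0862] slopes deg [-1.48 -0.25]
tray 1067 mean [0.5366 0.0063 0.0404] slopes deg [-0.01 -0.02]
```

It stayed level and still for about 4 s. I set it down slowly, back to the height where I grasped the bar.

Emit:
{"op": "play_rows", "data": {"motion": [[[0,0,-0.008],[0,0,0]],[[0,0,-0.018],[0,0,0]],[[0,0,-0.028],[0,0,0]],[[0,0,-0.038],[0,0,0]],[[0,0,-0.048],[0,0,0]],[[0,0,-0.058],[0,0,0]],[[0,0,-0.068],[0,0,0]],[[0,0,-0.078],[0,0,0]],[[0,0,-0.088],[0,0,0]],[[0,0,-0.098],[0,0,0]]]}}

```text
time: 31.85
tool_pos: [0.5258, 0.0227, 0.1919]
tcp_rot: [-1.57, 0.074, -0.074]
wrist_force: [0.0, -0.6, -5.8]
width: 0.243
```

Emit:
{"op": "play_rows", "data": {"motion": [[[0,0,-0.01],[0,0,0]],[[0,0,-0.02],[0,0,0]],[[0,0,-0.03],[0,0,0]],[[0,0,-0.04],[0,0,0]],[[0,0,-0.05],[0,0,0]],[[0,0,-0.06],[0,0,0]],[[0,0,-0.066],[0,0,0]],[[0,0,-0.066],[0,0,0]],[[0,0,-0.066],[0,0,0]]]}}

```text
time: 32.98
tool_pos: [0.5258, 0.0227, 0.1659]
tcp_rot: [-1.57, 0.074, -0.074]
wrist_force: [-4.2, -0.5, 0.1]
width: 0.24
```

Run:
```python
from h import *
st(); boxes('scene',z0=.035,z1=.1)
```

```text
t 32.98 tcp [0.5258 0.0227 0.1659] psi -5.41 down [ 0. -0. -1.] F [-4.2 -0.5  0.1] T [-0.02  0.57  0.05] w 0.24 q6 5.2
scene box_cream 0.79 (array([448.2,  27.8]), array([48.3, 80.6]), np.float32(-6.7)) z 0.0514 288 rgb [118. 104.  80.]
scene box_cream 0.55 (array([598.2, 368.6]), array([ 45.3, 353. ]), np.float32(-77.6)) z 0.0803 135 rgb [29. 36. 28.]
scene box_red 0.64 (array([ 574.8, -222.6]), array([49.5, 73.4]), np.float32(39.1)) z 0.0464 331 rgb [67. 27. 77.]
scene box_red 0.58 (array([605.2,  13. ]), array([47.3, 77.7]), np.float32(-6.0)) z 0.0516 319 rgb [94. 31. 21.]
```

Emit:
{"op": "play_rows", "data": {"motion": [[[0,0,0],[0,0,0]],[[0,0,0],[0,0,0]],[[0,0,0],[0,0,0]],[[0,0,0],[0,0,0]],[[0,0,0.03],[0,0,0]],[[0,0,0.1],[0,0,0]],[[0,0,0.2],[0,0,0]],[[0,0,0.3],[0,0,0]],[[0,0,0.34],[0,0,0]]], "gripper": 0, "squeeze": 40}}

```text
time: 34.25
tool_pos: [0.5273, 0.0227, 0.3056]
tcp_rot: [-1.569, 0.069, -0.079]
wrist_force: [0.1, -0.5, -0.4]
width: 1.0
```

Emit:
{"op": "play_rows", "data": {"motion": [[[-0.02,0,0],[0,0,0.2]],[[-0.06,0,0],[0,0,0.4]],[[-0.1,0,0],[0,0,0.6]],[[-0.14,0,0],[0,0,0.8]],[[-0.2,0.018,0],[0,0,1]],[[-0.2,0.018,0],[0,0,1]]]}}

```text
time: 35.0
tool_pos: [0.4445, 0.0302, 0.301]
tcp_rot: [-1.502, -0.54, 0.541]
wrist_force: [0.6, -0.5, -0.2]
width: 0.998
```

Emit:
{"op": "play_rows", "data": {"motion": [[[0,0,0],[0,0,0.2]],[[0,0,0],[0,0,0.4]],[[0,0,0],[0,0,0.6]],[[0,0,0],[0,0,0.8]],[[0,0,-0.08],[0,0,1]],[[0,0,-0.2],[0,0,1]],[[0,0,-0.32],[0,0,1]],[[0,0,-0.44],[0,0,1]],[[0,0,-0.5],[0,0,1]],[[0,0,-0.5],[0,0,1]]]}}

```text
time: 36.25
tool_pos: [0.4438, 0.0298, 0.099]
tcp_rot: [-1.249, -1.134, 1.141]
wrist_force: [-0.0, 0.7, 0.6]
width: 1.0
```

Run:
```python
from h import *
s=st(); snap('wrist','w10.png'); boxes('wrist',z0=.042,z1=.06,names=['box_cream'])
boxes('scene',z0=.042,z1=.06)
```

```text
t 36.25 tcp [0.4438 0.0298 0.099 ] psi 84.48 down [-0.006 -0.    -1.   ] F [-0.   0.7  0.6] T [-0.05  0.   -0.05] w 1.0 q6 -83.8
wrist box_cream 0.79 (array([446.8,  29.6]), array([46.5, 76.1]), np.float32(-5.4)) z 0.0532 7459 rgb [158. 149. 127.]
scene box_cream 0.86 (array([448.7,  29.2]), array([51.9, 71.4]), np.float32(-7.3)) z 0.0518 238 rgb [107.  94.  72.]
scene box_red 0.89 (array([604.8,  12.6]), array([49. , 77.1]), np.float32(-5.6)) z 0.0516 286 rgb [95. 32. 22.]
scene box_red 0.65 (array([ 574.6, -221.9]), array([49.1, 74.6]), np.float32(38.9)) z 0.0464 317 rgb [78. 34. 89.]
```

View pics/w10.png

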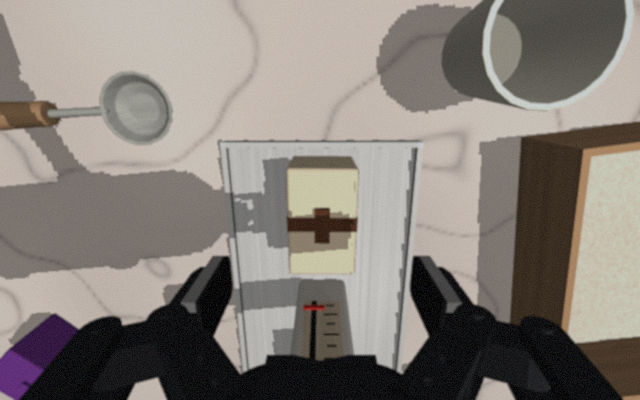

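Emit:
{"op": "play_rows", "data": {"motion": [[[0,0,-0.08],[0,0,0]],[[0,0,-0.15],[0,0,0]],[[0,0,-0.188],[0,0,0]],[[0,0,-0.188],[0,0,0]],[[0,0,-0.188],[0,0,0]]]}}

```text
time: 37.17
tool_pos: [0.4469, 0.0299, 0.0275]
tcp_rot: [-1.254, -1.141, 1.138]
wrist_force: [0.1, -0.2, 0.6]
width: 0.998
```

Emit:
{"op": "play_rows", "data": {"motion": [[[0,0,0],[0,0,0]],[[0,0,0],[0,0,0]],[[0,0,0],[0,0,0]],[[0,0,0],[0,0,0]],[[0,0,0],[0,0,0]],[[0,0,0],[0,0,0]]], "gripper": 1, "squeeze": 40}}

```text
time: 37.92
tool_pos: [0.4466, 0.03, 0.0273]
tcp_rot: [-1.253, -1.14, 1.139]
wrist_force: [-0.2, -0.1, 5.7]
width: 0.529
```

Emit:
{"op": "play_rows", "data": {"motion": [[[0,0,0.01],[0,0,0]],[[0,0,0.04],[0,0,0]],[[0,0,0.08],[0,0,0]],[[0,0,0.16],[0,0,0]],[[0,0,0.26],[0,0,0]],[[0,0,0.36],[0,0,0]],[[0,0,0.38],[0,0,0]],[[0,0,0.38],[0,0,0]]]}}

```text
time: 38.92
tool_pos: [0.446, 0.0299, 0.179]
tcp_rot: [-1.253, -1.14, 1.139]
wrist_force: [0.4, 0.0, -1.6]
width: 0.529
```

Run:
```python
from h import *
s=st(); snap('wrist','w11.png')
p,d=cams.read_camera('top'); P=near('top',d,.511,.291,.17,.05,.066); P=P[P[:,0]<.60]; print(rect(P))
p,d=cams.read_camera('scene'); P=near('scene',d,.511,.291,.17,.05,.066); print(rect(P))
P=near('scene',d,.511,.291,.09,-.01,.02); print('floor',P.mean(0),len(P))
```

```text
t 38.92 tcp [0.446  0.0299 0.179 ] psi 84.59 down [ 0.001 -0.    -1.   ] F [ 0.4  0.  -1.6] T [-0.04 -0.01  0.01] w 0.529 q6 -83.9
(array([500.8, 292.7]), array([197.3, 200.6]), np.float32(89.7))
(array([510.9, 290.7]), array([207.2, 218.5]), np.float32(1.9))
floor [0.50209568 0.3007723  0.00601262] 936
```

View pics/w11.png

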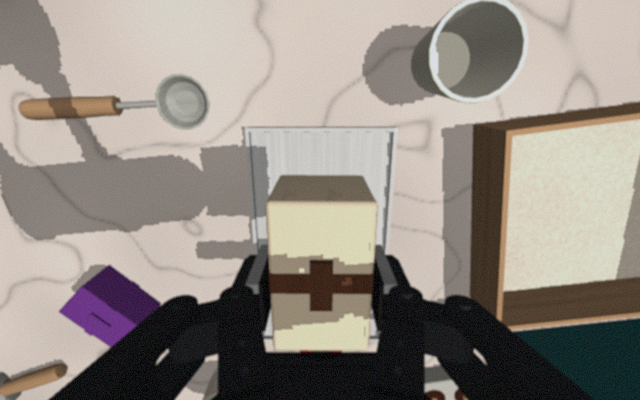

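Emit:
{"op": "play_rows", "data": {"motion": [[[0,0.08,0],[0,0,0]],[[0.01,0.2,0],[0,0,0.04]],[[0.02,0.34,0],[0,0,0.08]],[[0.03,0.48,0],[0,0,0.12]],[[0.04,0.62,0],[0,0,0.165]],[[0.046,0.72,0],[0,0,0.165]],[[0.046,0.748,-0.05],[0,0,0.165]],[[0.046,0.748,-0.15],[0,0,0.165]],[[0.046,0.748,-0.17],[0,0,0.165]],[[0.046,0.748,-0.17],[0,0,0.165]]]}}

```text
time: 40.33
tool_pos: [0.4631, 0.3277, 0.1087]
tcp_rot: [-1.192, -1.231, 1.238]
wrist_force: [0.7, -1.1, -0.4]
width: 0.528
```

Run:
```python
from h import *
s=st(); snap('wrist','w12.png')
```

```text
t 40.33 tcp [0.4631 0.3277 0.1087] psi 91.97 down [-0.003 -0.002 -1.   ] F [ 0.7 -1.1 -0.4] T [-0.06 -0.03 -0.03] w 0.528 q6 -59.2
```

View pics/w12.png

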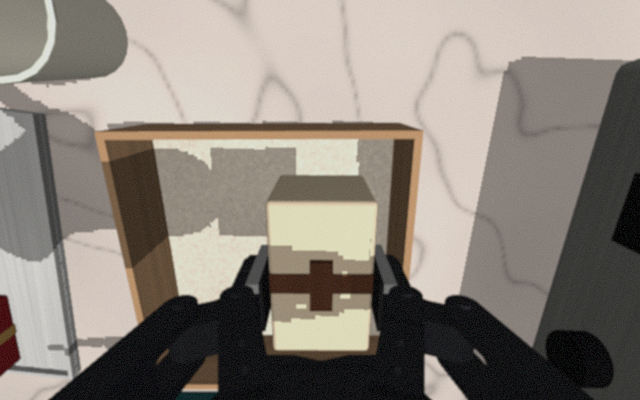

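The cream box is well inside the case outline (case rim from column 100 to 418). I lower it.

Emit:
{"op": "play_rows", "data": {"motion": [[[0,0,-0.06],[0,0,0]],[[0,0,-0.12],[0,0,0]],[[0,0,-0.16],[0,0,0]],[[0,0,-0.19],[0,0,0]],[[0,0,-0.205],[0,0,0]],[[0,0,-0.208],[0,0,0]],[[0,0,-0.208],[0,0,0]]]}}

```text
time: 41.25
tool_pos: [0.4646, 0.3294, 0.0277]
tcp_rot: [-1.193, -1.236, 1.234]
wrist_force: [0.3, -0.8, -1.8]
width: 0.529
```

Run:
```python
from h import *
s=st(); snap('wrist','w13.png')
```

```text
t 41.25 tcp [0.4646 0.3294 0.0277] psi 92.02 down [ 0.001  0.001 -1.   ] F [ 0.3 -0.8 -1.8] T [ 0.02  0.06 -0.01] w 0.529 q6 -59.2
```

View pics/w13.png

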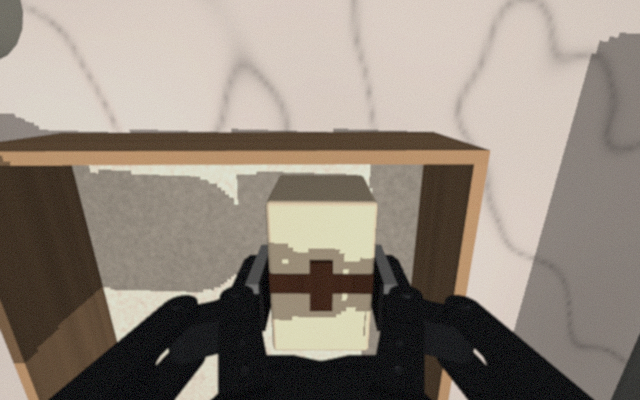

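Emit:
{"op": "play_rows", "data": {"motion": [[[0,0,-0.003],[0,0,0]],[[0,0,-0.005],[0,0,0]],[[0,0,-0.005],[0,0,0]]]}}

```text
time: 41.68
tool_pos: [0.4646, 0.3294, 0.0263]
tcp_rot: [-1.193, -1.236, 1.234]
wrist_force: [-1.6, -1.4, 6.2]
width: 0.53
```

Emit:
{"op": "play_rows", "data": {"motion": [[[0,0,0],[0,0,0]],[[0,0,0],[0,0,0]],[[0,0,0],[0,0,0]],[[0,0,0],[0,0,0]]], "gripper": 0.28}}

```text
time: 42.18
tool_pos: [0.4641, 0.3291, 0.0251]
tcp_rot: [-1.192, -1.235, 1.235]
wrist_force: [-0.4, 0.8, 0.7]
width: 0.723
```

Emit:
{"op": "play_rows", "data": {"motion": [[[0,0,0.03],[0,0,0]],[[0,0,0.1],[0,0,0]],[[0,0,0.2],[0,0,0]],[[0,0,0.32],[0,0,0]],[[0,0,0.44],[0,0,0]],[[0,0,0.56],[0,0,0]],[[0,0,0.68],[0,0,0]],[[0,0,0.68],[0,0,0]]]}}

```text
time: 43.18
tool_pos: [0.4666, 0.3307, 0.3043]
tcp_rot: [-1.195, -1.245, 1.226]
wrist_force: [0.9, -1.2, 0.1]
width: 0.721
```

Run:
```python
from h import *
s=st(); snap('wrist','w14.png'); boxes('wrist',z0=.035,z1=.06); boxes('scene',z0=.035,z1=.06)
```

```text
t 43.17 tcp [0.4666 0.3307 0.3043] psi 92.02 down [ 0.01   0.006 -1.   ] F [ 0.9 -1.2  0.1] T [ 0.01  0.   -0.02] w 0.721 q6 -59.2
wrist box_cream 0.7 (array([461.2, 327.6]), array([45.8, 75.4]), np.float32(1.2)) z 0.0484 2117 rgb [214. 206. 183.]
wrist box_red 0.79 (array([602.1,  13.3]), array([48.1, 77.7]), np.float32(-6.2)) z 0.0491 2009 rgb [133.  57.  50.]
scene box_cream 0.87 (array([465.8, 325. ]), array([48.5, 76.1]), np.float32(4.1)) z 0.0497 215 rgb [107.  93.  71.]
scene box_red 0.75 (array([ 575. , -222.8]), array([49.3, 75. ]), np.float32(39.6)) z 0.0458 354 rgb [74. 31. 86.]
scene box_red 0.66 (array([606.5,  10.6]), array([46.5, 76.7]), np.float32(-6.6)) z 0.0517 291 rgb [90. 25. 15.]
```

View pics/w14.png

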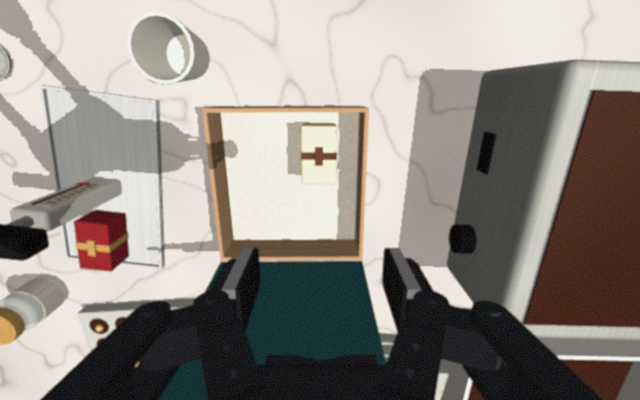

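Emit:
{"op": "play_rows", "data": {"motion": [[[0,-0.05,0.1],[0,0,-0.2]],[[0,-0.15,0.1],[0,0,-0.4]],[[0,-0.25,0.1],[0,0,-0.6]],[[0,-0.35,0.1],[0,0,-0.8]],[[0,-0.45,0.1],[0,0,-1]],[[0,-0.5,0.1],[0,0,-1]]], "gripper": 0}}

```text
time: 44.28
tool_pos: [0.4636, 0.1273, 0.3362]
tcp_rot: [-1.475, -0.637, 0.641]
wrist_force: [-0.1, -0.3, 0.2]
width: 0.995
```

Emit:
{"op": "play_rows", "data": {"motion": [[[0.02,-0.08,0],[0,0,-0.2]],[[0.05,-0.16,0],[0,0,-0.4]],[[0.1,-0.24,0],[0,0,-0.6]],[[0.15,-0.29,0],[0,0,-0.8]],[[0.2,-0.29,0],[0,0,-1]],[[0.2,-0.29,0],[0,0,-1]]]}}

```text
time: 45.02
tool_pos: [0.5444, 0.0127, 0.3357]
tcp_rot: [-1.57, -0.026, 0.03]
wrist_force: [-0.8, -0.3, 0.0]
width: 1.0
```

Emit:
{"op": "play_rows", "data": {"motion": [[[0.05,0,0],[0,0,-0.2]],[[0.1,0,0],[0,0,-0.4]],[[0.15,0,0],[0,0,-0.6]],[[0.152,0,0],[0,0,-0.8]],[[0.152,0,0],[0,0,-1]],[[0.152,0,0],[0,0,-1]]]}}

```text
time: 45.78
tool_pos: [0.6041, 0.0135, 0.3367]
tcp_rot: [-1.491, 0.584, -0.582]
wrist_force: [-0.3, -0.4, 0.9]
width: 1.002
```

Emit:
{"op": "play_rows", "data": {"motion": [[[0,0,0],[0,0,-0.2]],[[0,0,0],[0,0,-0.4]],[[0,0,0],[0,0,-0.6]],[[0,0,0],[0,0,-0.8]],[[0,0,0],[0,0,-1]],[[0,0,0],[0,0,-1]]]}}

```text
time: 46.52
tool_pos: [0.6044, 0.0134, 0.3371]
tcp_rot: [-1.229, 1.18, -1.179]
wrist_force: [-0.1, 0.4, 0.8]
width: 1.0
```

Run:
```python
from h import *
s=st(); snap('wrist','w15.png'); boxes('wrist',['box_red'],z0=.04,z1=.06); boxes('scene',z0=.035,z1=.06)
```

```text
t 46.52 tcp [0.6044 0.0134 0.3371] psi -87.67 down [-0.001  0.    -1.   ] F [-0.1  0.4  0.8] T [-0.07 -0.02  0.03] w 1.0 q6 86.6
wrist box_red 0.88 (array([605.6,  14.3]), array([46.5, 76.1]), np.float32(-5.5)) z 0.052 1801 rgb [135.  61.  52.]
wrist box_red 0.72 (array([ 575.6, -221. ]), array([46.8, 77.1]), np.float32(38.0)) z 0.0458 1661 rgb [74. 42. 89.]
scene box_cream 0.66 (array([471.8, 326.7]), array([49.8, 63.8]), np.float32(2.2)) z 0.0498 156 rgb [104.  92.  71.]
scene box_red 0.85 (array([ 574.8, -222.4]), array([49.6, 74.9]), np.float32(38.7)) z 0.046 347 rgb [64. 30. 72.]
scene box_red 0.63 (array([605.3,  13. ]), array([48.8, 78.1]), np.float32(-3.5)) z 0.0512 321 rgb [94. 30. 20.]
```

View pics/w15.png

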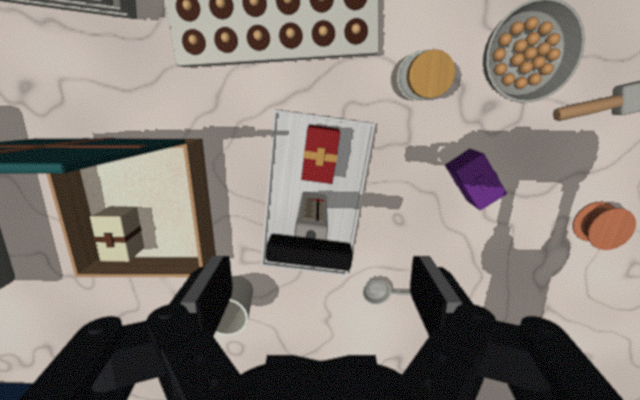

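Emit:
{"op": "play_rows", "data": {"motion": [[[0.002,0,0],[0,0,-0.12]],[[0.002,0,-0.1],[0,0,-0.173]],[[0.002,0,-0.24],[0,0,-0.173]],[[0.002,0,-0.38],[0,0,-0.173]],[[0.002,0,-0.52],[0,0,-0.173]],[[0.002,0,-0.65],[0,0,-0.173]],[[0.002,0,-0.73],[0,0,-0.173]],[[0.002,0,-0.776],[0,0,-0.173]],[[0.002,0,-0.776],[0,0,-0.173]],[[0.002,0,-0.776],[0,0,-0.173]]]}}

```text
time: 48.08
tool_pos: [0.6074, 0.0131, 0.0286]
tcp_rot: [-1.158, 1.281, -1.284]
wrist_force: [0.2, -0.5, 0.1]
width: 1.002
```

Emit:
{"op": "play_rows", "data": {"motion": [[[0,0,0],[0,0,0]],[[0,0,0],[0,0,0]],[[0,0,0],[0,0,0]],[[0,0,0],[0,0,0]],[[0,0,0],[0,0,0]],[[0,0,0],[0,0,0]]], "gripper": 1, "squeeze": 40}}

```text
time: 48.82
tool_pos: [0.6068, 0.0131, 0.0282]
tcp_rot: [-1.158, 1.281, -1.284]
wrist_force: [-0.6, 0.8, 5.3]
width: 0.533
```

Emit:
{"op": "play_rows", "data": {"motion": [[[0,0,0.01],[0,0,0]],[[0,0,0.05],[0,0,0]],[[0,0,0.12],[0,0,0]],[[0,0,0.24],[0,0,0]],[[0,0,0.38],[0,0,0]],[[0,0,0.52],[0,0,0]],[[0,0,0.66],[0,0,0]],[[0,0,0.75],[0,0,0]],[[0,0,0.75],[0,0,0]]]}}

```text
time: 49.95
tool_pos: [0.6076, 0.0131, 0.3323]
tcp_rot: [-1.153, 1.276, -1.287]
wrist_force: [-0.2, 0.1, -1.7]
width: 0.531
```

Run:
```python
from h import *
s=st(); snap('wrist','w16.png'); boxes('top',['box_cream'],z0=.035,z1=.06)
```

```text
t 49.95 tcp [0.6076 0.0131 0.3323] psi -95.77 down [ 0.009 -0.    -1.   ] F [-0.2  0.1 -1.7] T [-0.02 -0.05 -0.  ] w 0.531 q6 94.7
top box_cream 0.62 (array([462.8, 328.2]), array([47.5, 73.5]), np.float32(-0.5)) z 0.0506 381 rgb [138. 136. 119.]
```

View pics/w16.png

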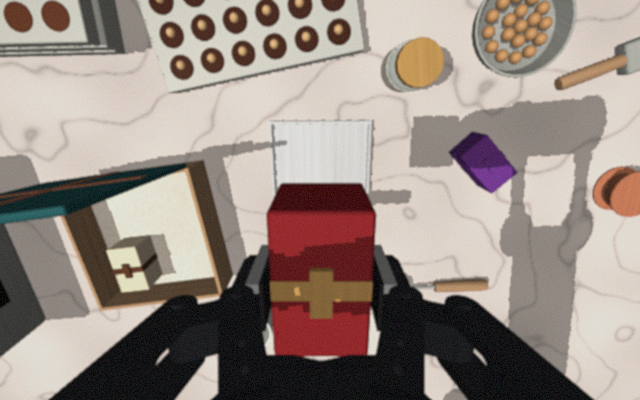

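Emit:
{"op": "play_rows", "data": {"motion": [[[-0.1,0,0],[0,0,0]],[[-0.22,0.04,0],[0,0,0.05]],[[-0.32,0.12,0],[0,0,0.1]],[[-0.349,0.24,0],[0,0,0.173]],[[-0.349,0.36,0],[0,0,0.173]],[[-0.349,0.48,0],[0,0,0.173]],[[-0.349,0.57,-0.05],[0,0,0.173]],[[-0.349,0.591,-0.15],[0,0,0.173]],[[-0.349,0.591,-0.28],[0,0,0.173]],[[-0.349,0.591,-0.4],[0,0,0.173]]]}}

```text
time: 51.35
tool_pos: [0.4639, 0.2488, 0.1625]
tcp_rot: [-1.231, 1.185, -1.182]
wrist_force: [0.3, -0.9, -3.1]
width: 0.529
```

Emit:
{"op": "play_rows", "data": {"motion": [[[0,0,-0.07],[0,0,0]],[[0,0,-0.14],[0,0,0]],[[0,0,-0.14],[0,0,0]],[[0,0,-0.14],[0,0,0]]]}}

```text
time: 51.85
tool_pos: [0.4658, 0.2493, 0.1105]
tcp_rot: [-1.227, 1.184, -1.183]
wrist_force: [0.4, -0.1, -1.5]
width: 0.528
```

Run:
```python
from h import *
s=st(); snap('wrist','w17.png'); boxes('wrist',['box_cream'],z0=.035,z1=.06);snap('scene','s17.png')
```

```text
t 51.85 tcp [0.4658 0.2493 0.1105] psi -87.99 down [-0.001 -0.001 -1.   ] F [ 0.4 -0.1 -1.5] T [ 0.04 -0.05  0.03] w 0.528 q6 113.4
wrist box_cream 0.95 (array([465., 329.]), array([47.1, 76.9]), np.float32(1.7)) z 0.0516 7338 rgb [188. 179. 158.]
```

View pics/w17.png

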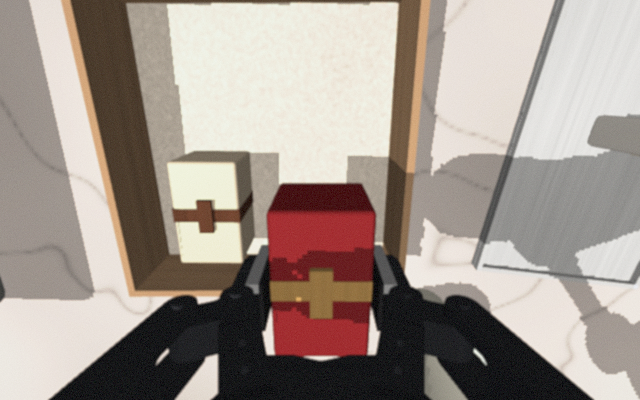

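View pics/s17.png

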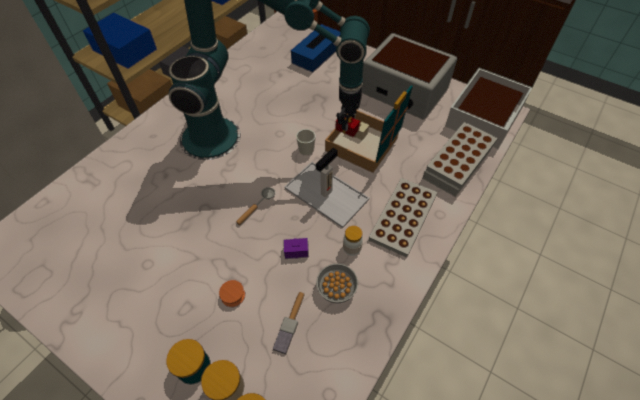

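The red box hangs beside the cream one with clear gaps on both sides. I lower it.

Emit:
{"op": "play_rows", "data": {"motion": [[[0,0,-0.06],[0,0,0]],[[0,0,-0.12],[0,0,0]],[[0,0,-0.17],[0,0,0]],[[0,0,-0.198],[0,0,0]],[[0,0,-0.206],[0,0,0]],[[0,0,-0.21],[0,0,0]],[[0,0,-0.21],[0,0,0]]]}}

```text
time: 52.92
tool_pos: [0.4668, 0.2498, 0.0276]
tcp_rot: [-1.224, 1.183, -1.183]
wrist_force: [-0.4, -0.2, -1.3]
width: 0.53
```

Run:
```python
from h import *
s=st()
```

```text
t 52.92 tcp [0.4668 0.2498 0.0276] psi -87.99 down [ 0.001  0.001 -1.   ] F [-0.4 -0.2 -1.3] T [-0.01 -0.    0.05] w 0.53 q6 113.4
```

Emit:
{"op": "play_rows", "data": {"motion": [[[0,0,-0.003],[0,0,0]],[[0,0,-0.005],[0,0,0]],[[0,0,-0.005],[0,0,0]]]}}

```text
time: 53.3
tool_pos: [0.4669, 0.2499, 0.0271]
tcp_rot: [-1.225, 1.183, -1.183]
wrist_force: [-4.4, -1.9, 11.5]
width: 0.528
```

Emit:
{"op": "play_rows", "data": {"motion": [[[0,0,0],[0,0,0]],[[0,0,0],[0,0,0]],[[0,0,0],[0,0,0]],[[0,0,0],[0,0,0]]], "gripper": 0.3}}

```text
time: 53.8
tool_pos: [0.4661, 0.2495, 0.0246]
tcp_rot: [-1.226, 1.183, -1.183]
wrist_force: [0.6, -0.6, -0.3]
width: 0.698
```

Emit:
{"op": "play_rows", "data": {"motion": [[[0,0,0.03],[0,0,0]],[[0,0,0.1],[0,0,0]],[[0,0,0.2],[0,0,0]],[[0,0,0.32],[0,0,0]],[[0,0,0.44],[0,0,0]],[[0,0,0.56],[0,0,0]],[[0,0,0.7],[0,0,0]],[[0,0,0.85],[0,0,0]],[[0,0,0.92],[0,0,0]],[[0,0,0.92],[0,0,0]]]}}

```text
time: 55.05
tool_pos: [0.4672, 0.25, 0.3972]
tcp_rot: [-1.219, 1.18, -1.184]
wrist_force: [1.0, -0.1, 0.5]
width: 0.702
```

Run:
```python
from h import *
s=st(); p,d=snap('wrist','w18.png'); boxes('wrist',z0=.035,z1=.06); 
for l in ['lid_tab','lid_hinge']: print(l,[(round(x['conf'],2),w('wrist',x['xyz'],s)[0].round(4)) for x in cams.mark_of('wrist',l)[:2]])
p,d=snap('top','t18.png'); boxes('top',z0=.035,z1=.06)
for l in ['lid_tab','lid_hinge']: print(l,[(round(x['conf'],2),w('top',x['xyz'])[0].round(4)) for x in cams.mark_of('top',l)[:2]])
```

```text
t 55.05 tcp [0.4672 0.25   0.3972] psi -87.98 down [ 0.007  0.003 -1.   ] F [ 1.  -0.1  0.5] T [0.04 0.04 0.05] w 0.702 q6 113.4
wrist box_cream 0.6 (array([447.8, 292.5]), array([47.5, 76.7]), np.float32(2.4)) z 0.049 1395 rgb [180. 174. 148.]
wrist box_red 0.83 (array([464.9, 247.6]), array([45.8, 75.5]), np.float32(1.1)) z 0.049 1436 rgb [138.  62.  52.]
wrist box_red 0.7 (array([ 570.1, -206.4]), array([40.3, 85.7]), np.float32(15.5)) z 0.0437 1178 rgb [75. 40. 91.]
lid_tab []
lid_hinge [(0.8, array([0.6094, 0.2973, 0.0607]))]
top box_cream 0.75 (array([447.8, 292.1]), array([49.5, 75.8]), np.float32(-0.9)) z 0.0509 345 rgb [143. 140. 121.]
top box_red 0.76 (array([464.7, 248.8]), array([48.8, 76.1]), np.float32(1.2)) z 0.0505 370 rgb [113.  65.  55.]
top box_red 0.69 (array([ 573.8, -220.3]), array([46.1, 75.8]), np.float32(38.4)) z 0.0461 333 rgb [ 93.  62. 107.]
lid_tab [(0.59, array([0.6287, 0.2952, 0.2767])), (0.57, array([ 0.5095,  0.2925, -0.0042]))]
lid_hinge [(0.7, array([0.6117, 0.2972, 0.0622])), (0.59, array([0.5282, 0.0254, 0.1807]))]
```

View pics/w18.png

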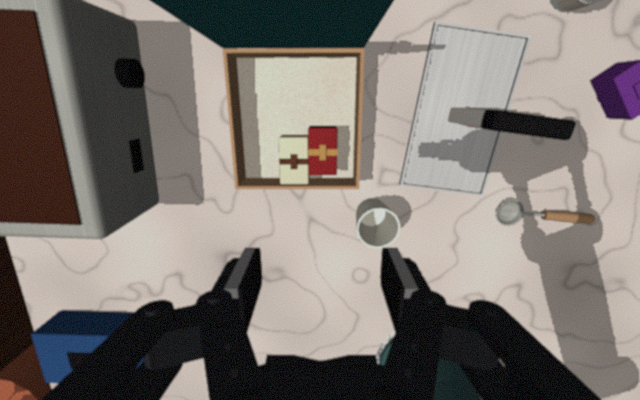

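Both boxes are flat in the case. The cream was knocked against the red (top view: cream 0.448, 0.292; red 0.465, 0.249) but is still upright and inside. Before closing the lid I check the tilt, the room behind the lid and the contact path.

Run:
```python
from h import *
p,d=cams.read_camera('top'); C=cloud('top',d)
for l in ['box_cream','box_red']:
    r=cams.regions_of('top',l)[0]; Q=C[r['mask']&(d>0)]; Q=Q[(Q[:,2]>.042)&(Q[:,2]<.062)]
    A=np.c_[Q[:,:2]-Q[:,:2].mean(0),np.ones(len(Q))]; k=np.linalg.lstsq(A,Q[:,2],rcond=None)[0]; print(l,'slope deg',np.degrees(k[:2]).round(2),k[2].round(4))
for n in ['scene','top']:
    p,d=cams.read_camera(n);C=cloud(n,d)
    m=(d>0)&(C[...,0]>.66)&(C[...,0]<.85)&(C[...,1]>.2)&(C[...,1]<.42); print(n,'max z behind',np.percentile(C[m][:,2],[50,99]))
    P=near(n,d,.62,.291,.12,.1,.25,C); A=np.c_[P[:,1]-.295,P[:,2]-.06,np.ones(len(P))]; print(n,np.linalg.lstsq(A,P[:,0],rcond=None)[0])
L=.19;h=np.array([.611,.061])
s=bot.read_state();x0,z0=.70,.255
for th in [95,90,80,70,60,50,40,30,20,10,5,2,0]:
    t=np.radians(th);P=h+L*np.array([-np.cos(t),np.sin(t)])+.008*np.array([np.sin(t),np.cos(t)])+[.011,0]
    print(th,P.round(4))
```

```text
box_cream slope deg [0.23 0.43] 0.0505
box_red slope deg [0.15 1.4 ] 0.0505
scene max z behind [0.00391017 0.0786934 ]
scene [-0.02908169  0.04578589  0.61893728]
top max z behind [0.00355608 0.07812648]
top [-0.0423743   0.04687685  0.61099674]
95 [0.6465 0.2496]
90 [0.63  0.251]
80 [0.5969 0.2495]
70 [0.5645 0.2423]
60 [0.5339 0.2295]
50 [0.506  0.2117]
40 [0.4816 0.1893]
30 [0.4615 0.1629]
20 [0.4462 0.1335]
10 [0.4363 0.1019]
5 [0.4334 0.0855]
2 [0.4324 0.0756]
0 [0.432 0.069]
```

View pics/t18.png

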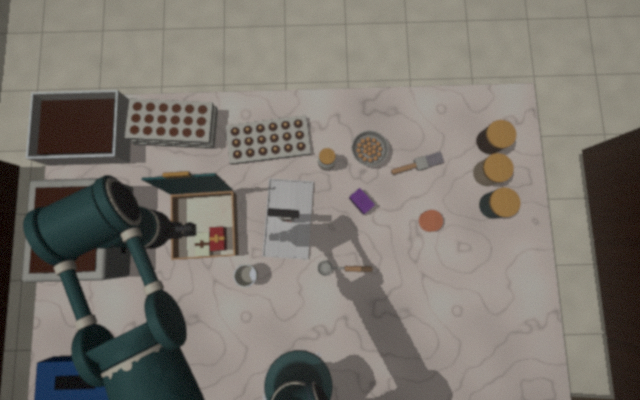

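Emit:
{"op": "play_rows", "data": {"motion": [[[0.05,0.02,0.03],[0,0,0]],[[0.15,0.04,0.03],[0,0,0]],[[0.27,0.06,0.03],[0,0,0]],[[0.39,0.09,0.03],[0,0,0]],[[0.5,0.118,0.03],[0,0,0]],[[0.584,0.118,0],[0,0,0]],[[0.584,0.118,0],[0,0,0]]], "gripper": 1, "squeeze": 60}}

```text
time: 56.78
tool_pos: [0.7013, 0.2961, 0.3887]
tcp_rot: [-1.23, 1.187, -1.183]
wrist_force: [-0.1, -0.1, -0.3]
width: 0.001
```

Emit:
{"op": "play_rows", "data": {"motion": [[[0,0,-0.1],[0,0,0]],[[0,0,-0.2],[0,0,0]],[[0,0,-0.3],[0,0,0]],[[0,0,-0.344],[0,0,0]],[[0,0,-0.344],[0,0,0]],[[0,0,-0.344],[0,0,0]]]}}

```text
time: 57.52
tool_pos: [0.7007, 0.2972, 0.2581]
tcp_rot: [-1.222, 1.181, -1.184]
wrist_force: [-0.4, 0.4, 1.1]
width: 0.003
```

Run:
```python
from h import *
s=st(); snap('scene','s19.png'); snap('wrist','w19.png')
```

```text
t 57.52 tcp [0.7007 0.2972 0.2581] psi -87.98 down [ 0.004  0.001 -1.   ] F [-0.4  0.4  1.1] T [ 0.01 -0.03 -0.03] w 0.003 q6 109.1
```

View pics/s19.png

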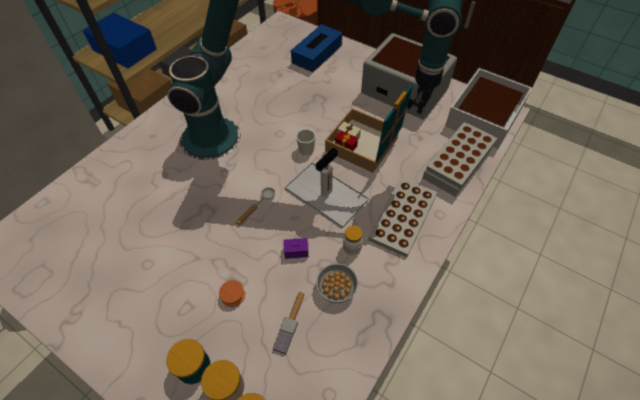

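Emit:
{"op": "play_rows", "data": {"motion": [[[-0.05,0,0],[0,0,0]],[[-0.1,0,-0.003],[0,0,0]],[[-0.13,0,-0.006],[0,0,0]],[[-0.155,0,-0.01],[0,0,0]],[[-0.175,0,-0.011],[0,0,0]],[[-0.2,0,-0.012],[0,0,0]],[[-0.228,0,-0.013],[0,0,0]],[[-0.257,0,-0.015],[0,0,0]],[[-0.257,0,-0.015],[0,0,0]]]}}

```text
time: 58.75
tool_pos: [0.5957, 0.2968, 0.249]
tcp_rot: [-1.227, 1.184, -1.182]
wrist_force: [0.8, -0.0, -0.5]
width: -0.003
```

Run:
```python
from h import *
s=st(); p,d=snap('scene','s20.png'); C=cloud('scene',d)
P=near('scene',d,.6,.291,.12,.1,.25,C); A=np.c_[P[:,1]-.295,P[:,2]-.06,np.ones(len(P))]; print(np.linalg.lstsq(A,P[:,0],rcond=None)[0])
print([(round(x['conf'],2),w('scene',x['xyz'])[0].round(4)) for x in cams.mark_of('scene','lid_tab')[:2]])
```

```text
t 58.75 tcp [0.5957 0.2968 0.249 ] psi -87.96 down [-0.001 -0.    -1.   ] F [ 0.8 -0.  -0.5] T [-0.03  0.04  0.02] w -0.003 q6 112.3
[-0.03205992 -0.19297398  0.61898506]
[(0.86, array([0.5723, 0.2903, 0.2776]))]
```

View pics/s20.png

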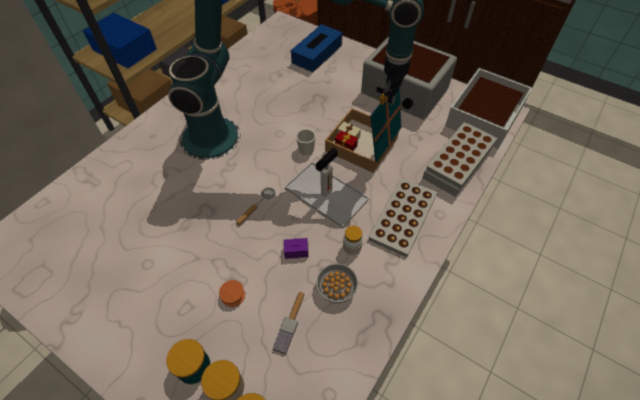

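Emit:
{"op": "play_rows", "data": {"motion": [[[-0.041,0,-0.008],[0,0,0]],[[-0.081,0,-0.018],[0,0,0]],[[-0.12,0,-0.033],[0,0,0]],[[-0.158,0,-0.05],[0,0,0]],[[-0.193,0,-0.071],[0,0,0]],[[-0.227,0,-0.095],[0,0,0]],[[-0.259,0,-0.121],[0,0,0]],[[-0.288,0,-0.15],[0,0,0]],[[-0.288,0,-0.15],[0,0,0]]]}}

```text
time: 59.98
tool_pos: [0.4799, 0.2963, 0.1874]
tcp_rot: [-1.229, 1.185, -1.182]
wrist_force: [-0.7, 0.8, -0.3]
width: 0.001
```

Run:
```python
from h import *
s=st(); p,d=snap('scene','s21.png')
for l in ['lid_tab','lid_hinge']: print(l,[(round(x['conf'],2),w('scene',x['xyz'])[0].round(4)) for x in cams.mark_of('scene',l)[:2]])
```

```text
t 59.98 tcp [0.4799 0.2963 0.1874] psi -87.96 down [-0.003 -0.001 -1.   ] F [-0.7  0.8 -0.3] T [ 0.04 -0.   -0.02] w 0.001 q6 117.1
lid_tab [(0.78, array([0.4449, 0.2865, 0.2038]))]
lid_hinge [(0.68, array([0.609 , 0.3011, 0.0616]))]
```

View pics/s21.png

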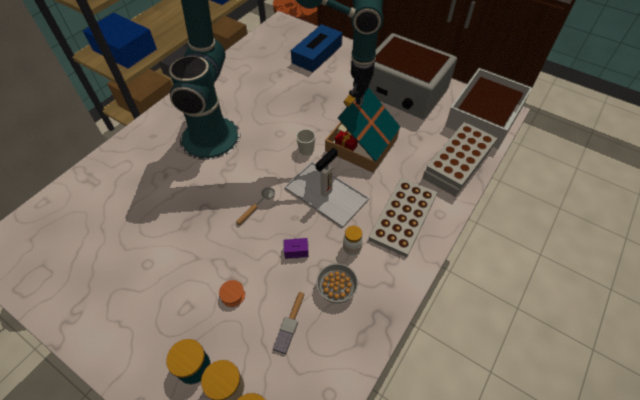

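Emit:
{"op": "play_rows", "data": {"motion": [[[-0.027,0,-0.032],[0,0,0]],[[-0.05,0,-0.066],[0,0,0]],[[-0.071,0,-0.102],[0,0,0]],[[-0.088,0,-0.139],[0,0,0]],[[-0.103,0,-0.178],[0,0,0]],[[-0.11,0,-0.2],[0,0,0]],[[-0.113,0,-0.218],[0,0,0]],[[-0.116,0,-0.232],[0,0,0]],[[-0.118,0,-0.243],[0,0,0]]]}}

```text
time: 61.25
tool_pos: [0.4348, 0.2968, 0.092]
tcp_rot: [-1.225, 1.183, -1.183]
wrist_force: [-0.5, -0.0, 0.4]
width: -0.001
```

Emit:
{"op": "play_rows", "data": {"motion": [[[0,0,-0.008],[0,0,0]],[[0,0,-0.016],[0,0,0]],[[0,0,-0.024],[0,0,0]],[[0,0,-0.032],[0,0,0]],[[0,0,-0.04],[0,0,0]],[[0,0,-0.046],[0,0,0]],[[0,0,-0.05],[0,0,0]],[[0,0,-0.05],[0,0,0]]]}}

```text
time: 62.25
tool_pos: [0.4346, 0.2967, 0.0719]
tcp_rot: [-1.226, 1.183, -1.183]
wrist_force: [0.2, -0.7, 0.7]
width: -0.002
```

Run:
```python
from h import *
s=st(); p,d=snap('scene','s22.png')
for l in ['lid_tab','lid_hinge']: print(l,[(round(x['conf'],2),w('scene',x['xyz'])[0].round(4)) for x in cams.mark_of('scene',l)[:2]])
```

```text
t 62.25 tcp [0.4346 0.2967 0.0719] psi -87.99 down [-0. -0. -1.] F [ 0.2 -0.7  0.7] T [-0.01  0.04  0.02] w -0.002 q6 119.6
lid_tab [(0.75, array([0.3884, 0.2827, 0.0704]))]
lid_hinge [(0.75, array([0.608 , 0.3011, 0.0595]))]
```

View pics/s22.png

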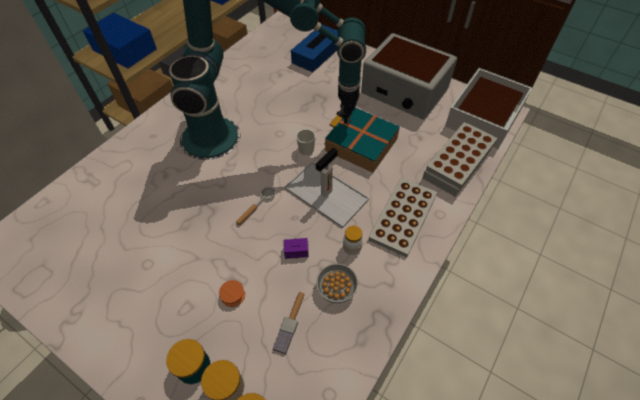

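The lid is almost shut. I press on gently, 1 mm at a time, until contact shows.

Emit:
{"op": "play_rows", "data": {"motion": [[[0,0,-0.003],[0,0,0]],[[0,0,-0.006],[0,0,0]],[[0,0,-0.008],[0,0,0]],[[0,0,-0.01],[0,0,0]],[[0,0,-0.01],[0,0,0]]]}}

```text
time: 63.02
tool_pos: [0.4346, 0.2968, 0.0685]
tcp_rot: [-1.226, 1.183, -1.183]
wrist_force: [-1.2, -0.6, 4.4]
width: 0.001
```

Emit:
{"op": "play_rows", "data": {"motion": [[[0,0,-0.001],[0,0,0]],[[0,0,-0.002],[0,0,0]],[[0,0,-0.002],[0,0,0]]]}}

```text
time: 63.4
tool_pos: [0.4347, 0.2968, 0.0684]
tcp_rot: [-1.226, 1.183, -1.183]
wrist_force: [-3.9, -0.9, 10.2]
width: -0.001
```

Emit:
{"op": "play_rows", "data": {"motion": [[[0,0,0.01],[0,0,0]],[[0,0,0.05],[0,0,0]],[[0,0,0.15],[0,0,0]],[[0,0,0.28],[0,0,0]],[[0,0,0.4],[0,0,0]],[[0,0,0.5],[0,0,0]],[[0,0,0.5],[0,0,0]],[[0,0,0.5],[0,0,0]]]}}

```text
time: 64.4
tool_pos: [0.4343, 0.2965, 0.2671]
tcp_rot: [-1.226, 1.183, -1.183]
wrist_force: [-1.0, -0.0, -0.2]
width: 0.001
```

Emit:
{"op": "play_rows", "data": {"motion": [[[0,0,0],[0,0,0]],[[0,0,0],[0,0,0]],[[0,0,0],[0,0,0]],[[0,0,0],[0,0,0]],[[0,0,0],[0,0,0]],[[0,0,0],[0,0,0]]]}}

```text
time: 65.15
tool_pos: [0.4346, 0.2967, 0.2673]
tcp_rot: [-1.225, 1.183, -1.183]
wrist_force: [-0.6, 0.4, -0.3]
width: 0.003
```

Run:
```python
from h import *
s=st(); snap('top','t23.png')
for n in ['scene','wrist']:
    s=bot.read_state();p,d=snap(n,n+'23.png'); C=cloud(n,d,s)
    P=near(n,d,.511,.291,.11,.055,.09,C); A=np.c_[P[:,:2]-[.511,.291],np.ones(len(P))]; k=np.linalg.lstsq(A,P[:,2],rcond=None)[0]; print(n,len(P),'lid slope deg',np.degrees(k[:2]).round(2),'z',k[2].round(4))
p,d=cams.read_camera('scene')
for l in ['tray','mould','nut_bowl','jar','spoon','ribbon_spool','brush','cup']:
    print(l,[(round(x['conf'],2),w('scene',x['xyz'])[0].round(3)) for x in cams.mark_of('scene',l)[:1]])
```

```text
t 65.15 tcp [0.4346 0.2967 0.2673] psi -87.99 down [ 0.  0. -1.] F [-0.6  0.4 -0.3] T [ 0.   -0.03 -0.02] w 0.003 q6 119.6
scene 1997 lid slope deg [-0.31  0.37] z 0.0685
wrist 33496 lid slope deg [-0.11  0.03] z 0.0685
tray [(0.58, array([0.523, 0.021, 0.002]))]
mould [(0.92, array([ 0.797,  0.082, -0.001]))]
nut_bowl [(0.88, array([ 0.749, -0.256,  0.002]))]
jar [(0.46, array([0.509, 0.289, 0.002]))]
spoon [(0.59, array([ 0.356, -0.157,  0.004]))]
ribbon_spool [(0.76, array([ 0.501, -0.449,  0.002]))]
brush [(0.64, array([ 0.692, -0.415,  0.001]))]
cup [(0.74, array([0.348, 0.152, 0.002]))]
```

View pics/wrist23.png

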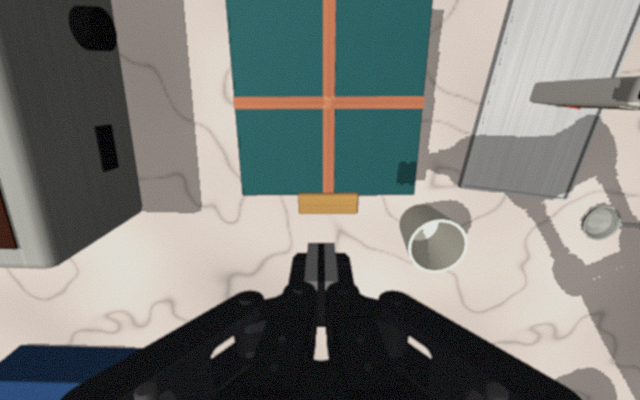

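View pics/scene23.png

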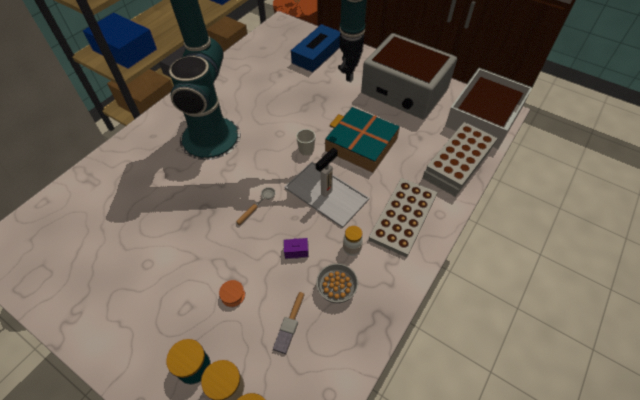

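The pictures show the lid flat and closed (top at 0.0685 m, slope about 0.1°). The tray is back in its place and the bystanders have not moved, so I hand in.

```bash
python3 -c "
from workcell import bot
print(bot.finish_job())"
```

```text
the job is handed in; nothing more can be done
None
```

I carried the whole job out in the order asked and handed it in at about 65 s. `finish_job` gave no verdict.

- **Weighing:** Two order boxes were on the bench, cream and red; I left the purple look-alike alone. Both went flat into the tray, one in each half. I lifted the tray by the grip bar about 34 mm clear, held it level and still for about 4 s, and set it back down.
- **Case:** Both boxes went into the case in one layer and right way up. Partway through, the cream box was knocked about 4 cm, so it ended up next to the red one and near the robot-side wall. It was still flat and inside, so I left it there.
- **Lid:** I pushed the lid over slowly from behind and pressed it shut with about 10 N.

**Last checks:** The lid top measured 68.5 mm high with a slope of about 0.1 to 0.4°, which is fully closed. The tray and the other things matched their starting positions within a few millimetres. The one disagreement was the jar: the network put it at the case with low confidence, but the picture shows it in its original place.

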